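# Clear the drilling fixture and load the sprung clamps

### The arm

A 6-joint arm with a two-finger parallel gripper is mounted at the origin on the work surface. World frame = base frame: x ahead of the robot, y to its left, z up, the work surface at z = 0. Lengths are in m, angles in degrees, forces in N, time in s.
With the tool pointing down it reaches from about 0.4 to 0.825 m from the base axis. Payload 7 kg.
Tool frame: the origin (TCP) lies between the finger pads; the fingertips stand 14 mm ahead of it and the grasp point (between the pads) lies 5 mm behind it (r.tips_ahead is the distance from the TCP to the fingertips, in m); z points along the fingers, y is the direction in which the jaws open and shut (so a half turn about z gives the same grasp; the last joint's range is limited). The gripper opens to 88 mm and grips with 3 to 60 N. Pads are 19 mm wide; open, the fingers measure 130 mm over their backs; the gripper's body (78 mm by 193 mm) begins 47 mm behind the grasp point.
Start: joints at [-58.551, 20.546, 0.682, 0, -70.136, -16.507], TCP at [0.174, -0.652, 0.241] pointing down, gripper open.
Joint ranges: [-176.03, 176.03], [-82.01, 121.73], [-58.28, 71.71], [-173.87, 95.51], [-174.79, -0.11], [-173.66, 173.66]. Speed limits (degrees/s): [136.94, 136.94, 172.46, 180, 180, 180].

### API

Orientations are given as [roll, pitch, yaw] about the fixed x, y, z axes, in that order (R = Rz(yaw) Ry(pitch) Rx(roll)).
In Python, from plant import r gives the robot as it stands.
- The arm moves only by the tool apply_moves, never from a script. Its arguments are lists of equal length, an entry for each row: "slide": the shift along the tool's x, y, z as a fraction of full scale, a list of three; "turn": the turn, a rotation vector about the tool's x, y, z as a fraction of full scale, a list of three; "jaw": the closure, from 0 (fully open) to 1 (shut). In form: {"slide": [[dx, dy, dz], ...], "turn": [[wx, wy, wz], ...], "jaw": [jaw, ...]}. A call has 1 to 8 rows; each row shifts and turns the commanded pose from where the row before left it, along the tool's axes as they then stand; what a row does not reach is not made up. Full scale, the value 1, is 0.1 m for a shift and 1.5 rad for a turn. A row lasts 1/10 s, in which the tool goes at most 50 mm and 8.59 degrees, less where a joint would pass 70% of its speed; a pose out of reach is approached as far as the arm can. A call with a number of a shift or a turn outside -1 to 1 is refused whole. A call with a gripper value outside its range is refused whole. The fingers move at their own pace and stop on an object; "newtons" is the grip in N (left out, the last holds). Time passes only in rows, so rows that do not move let the fingers close. It gives the time, the measured TCP pose, the force and the opening at its end, in the units of the state.
- r.get_state(): the state, without advancing time (a new reading comes with each control period).
- r.capture(name): name is "side" or "top"; returns a dict with "pixels" (480x640x3 uint8, blue, green, red), "depth" (480x640 float32, m along the optical axis (not along the pixel's ray), 0 where there is no reading), "fx", "fy", "cx", "cy" (pixels), "rvec" (rotation vector, rad) and "tvec" (3), from world to camera coordinates, as OpenCV has them. Camera axes: x right, y down, z forward; pixel columns grow to the right and rows downward; lengths in m; the calibration is good to about 2 mm. A picture is of the moment at which its call begins.
- r.close_job(): hands the job in, once; it reports no verdict.
The state is a dict: "time_s": time; "joints": joint angles; "qd": joint speeds; "joint_torque": joint torques, N m; "tcp_pos": TCP position; "eef_rot": TCP orientation; "contact_force": force on the tool from outside, world axes, zero at the start; "moment": the same for the moment, N m; "gripper_width": finger opening in m.
Only numpy, scipy, OpenCV 4.12 (cv2) and the standard library are available. Lean on these libraries where they do the work, as an engineer would, in place of code of your own. Each camera call takes 0.05 s, during which the arm holds its last target.

### The job

Push all loose chips along the channel of the drilling fixture into its chip tray with the scraper block, never with the fingers, then load every bar blank across the rails into a clamp station of its own, keeping hold of it until the sprung jaw has closed and holds it against the fixed jaw bar, lying flat on the rails, square to them and in the middle of the jaw. Put the scraper block away, upright, fully down in its own long pocket of the wooden rack, and leave the setting block and the can alone.

Things in the scene. Friction and masses are not known exactly. Their poses are not given: they have to be found in the camera images.
- fixture: fixed steel drilling fixture; origin under its middle, on the bench; y along the chip channel, z up. Plate top 30 mm up, 260 mm long in y. Channel: plate between two rails, 80 mm clear (x -40 to 40), ends open. Rails 22 mm wide, tops 44 mm up. On the +x rail a fixed jaw bar, inner face at x = 52 mm, 10 mm thick, top 56 mm up. Three sprung jaws on the -x rail
- channel (a point): point on the plate in the middle of the channel, 30 mm above the bench, axes as the fixture's
- tray (a point): middle of the inner floor of the chip tray at the +y end of the channel, part of the fixture, open on top: 184 mm along fixture y from the channel middle, 3 mm above the bench. Inside 124 mm along x, 99 mm along y; rim 27 mm high, 3 mm below the plate top; it starts 1.5 mm past the plate end
- slot (a point): middle of the floor of the long pocket in the fixed light-wood storage rack, the scraper's own place: 78 mm along its x axis, 34 mm along y, floor 6 mm above the bench, walls 10 mm high. The rack's other, small square pocket, 90 mm away along x, belongs to a setting block
- scraper_center (a point): centre of the loose scraper block, wood with a steel foot: 68 mm along x, 24 mm along y, 46 mm along z (stands upright, centre 23 mm above its underside), 180 g
- setting_center (a point): centre of a loose steel setting block, 26 x 26 x 36 mm, standing in the small pocket of the rack; leave it alone
- oilcan_center (a point): centre of a grey can, radius 30 mm, 120 mm high; leave it alone
- seat1 (a point): where the centre of a clamped blank lies at station 1 (fixture y = -75 mm), 55 mm above the bench, axes as the fixture's: blank lying along x across both rails, its +x end against the fixed jaw bar
- jaw1 (a joint): sprung jaw of station 1: aluminium block, 18 mm along x, 34 mm along y, 34 mm high on the -x rail (top 78 mm above the bench), spring-pressed towards +x. 0 = at rest, face at fixture x = -42 mm, 94 mm from the fixed jaw; grows as pushed to -x, at most 0.018 m. 4 N at rest plus 500 N/m. About 0.006 with a blank clamped
- seat2 (a point): where the centre of a clamped blank lies at station 2 (fixture y = 0), 55 mm above the bench, axes as the fixture's: blank lying along x across both rails, its +x end against the fixed jaw bar
- jaw2 (a joint): sprung jaw of station 2: aluminium block, 18 mm along x, 34 mm along y, 34 mm high on the -x rail (top 78 mm above the bench), spring-pressed towards +x. 0 = at rest, face at fixture x = -42 mm, 94 mm from the fixed jaw; grows as pushed to -x, at most 0.018 m. 4 N at rest plus 500 N/m. About 0.006 with a blank clamped
- seat3 (a point): where the centre of a clamped blank lies at station 3 (fixture y = +75 mm), 55 mm above the bench, axes as the fixture's: blank lying along x across both rails, its +x end against the fixed jaw bar
- jaw3 (a joint): sprung jaw of station 3: aluminium block, 18 mm along x, 34 mm along y, 34 mm high on the -x rail (top 78 mm above the bench), spring-pressed towards +x. 0 = at rest, face at fixture x = -42 mm, 94 mm from the fixed jaw; grows as pushed to -x, at most 0.018 m. 4 N at rest plus 500 N/m. About 0.006 with a blank clamped
- blank1_center (a point): centre of a loose steel bar blank, 100 mm along x, 22 x 22 mm section, 360 g; may be absent
- blank2_center (a point): centre of a loose steel bar blank, 100 mm along x, 22 x 22 mm section, 360 g; may be absent
- blank3_center (a point): centre of a loose steel bar blank, 100 mm along x, 22 x 22 mm section, 360 g; may be absent
- chip1_center (a point): centre of a loose metal chip, 16 x 12 x 7 mm, 12 g, at first in the fixture's channel (within fixture y -70 to +102 mm); may be absent
- chip2_center (a point): centre of a loose metal chip, 16 x 12 x 7 mm, 12 g, at first in the fixture's channel (within fixture y -70 to +102 mm); may be absent
- chip3_center (a point): centre of a loose metal chip, 16 x 12 x 7 mm, 12 g, at first in the fixture's channel (within fixture y -70 to +102 mm); may be absent
- chip4_center (a point): centre of a loose metal chip, 16 x 12 x 7 mm, 12 g, at first in the fixture's channel (within fixture y -70 to +102 mm); may be absent
- chip5_center (a point): centre of a loose metal chip, 16 x 12 x 7 mm, 12 g, at first in the fixture's channel (within fixture y -70 to +102 mm); may be absent
- chip6_center (a point): centre of a loose metal chip, 16 x 12 x 7 mm, 12 g, at first in the fixture's channel (within fixture y -70 to +102 mm); may be absent
Mind the look-alikes: they are no part of the job. What is shaped like the part that bears blank3_center but pink or yellow is not meant.

How it is judged (in metres and radians):
On the way, in this order (a step that is already met when the one before it is completed fails the run):
1. all chips lie in the chip tray (x of chip1_center in the frame of tray between -0.063 and 0.063 m and y of chip1_center in the frame of tray between -0.051 and 0.051 m and z of chip1_center in the frame of tray between -0.005 and 0.022 m and x of chip2_center in the frame of tray between -0.063 and 0.063 m and y of chip2_center in the frame of tray between -0.051 and 0.051 m and z of chip2_center in the frame of tray between -0.005 and 0.022 m and x of chip3_center in the frame of tray between -0.063 and 0.063 m and y of chip3_center in the frame of tray between -0.051 and 0.051 m and z of chip3_center in the frame of tray between -0.005 and 0.022 m and x of chip4_center in the frame of tray between -0.063 and 0.063 m and y of chip4_center in the frame of tray between -0.051 and 0.051 m and z of chip4_center in the frame of tray between -0.005 and 0.022 m and x of chip5_center in the frame of tray between -0.063 and 0.063 m and y of chip5_center in the frame of tray between -0.051 and 0.051 m and z of chip5_center in the frame of tray between -0.005 and 0.022 m and x of chip6_center in the frame of tray between -0.063 and 0.063 m and y of chip6_center in the frame of tray between -0.051 and 0.051 m and z of chip6_center in the frame of tray between -0.005 and 0.022 m), for 0.2 s.
2. every blank is clamped in a station (((x of blank1_center in the frame of seat1 between -0.004 and 0.004 m and y of blank1_center in the frame of seat1 between -0.009 and 0.009 m and z of blank1_center in the frame of seat1 between -0.003 and 0.003 m and angle between the x axis of blank1_center and the x axis of seat1, either way round below 0.08 rad and value of joint jaw1 between 0.003 and 0.009 m) or (x of blank1_center in the frame of seat2 between -0.004 and 0.004 m and y of blank1_center in the frame of seat2 between -0.009 and 0.009 m and z of blank1_center in the frame of seat2 between -0.003 and 0.003 m and angle between the x axis of blank1_center and the x axis of seat2, either way round below 0.08 rad and value of joint jaw2 between 0.003 and 0.009 m) or (x of blank1_center in the frame of seat3 between -0.004 and 0.004 m and y of blank1_center in the frame of seat3 between -0.009 and 0.009 m and z of blank1_center in the frame of seat3 between -0.003 and 0.003 m and angle between the x axis of blank1_center and the x axis of seat3, either way round below 0.08 rad and value of joint jaw3 between 0.003 and 0.009 m)) and ((x of blank2_center in the frame of seat1 between -0.004 and 0.004 m and y of blank2_center in the frame of seat1 between -0.009 and 0.009 m and z of blank2_center in the frame of seat1 between -0.003 and 0.003 m and angle between the x axis of blank2_center and the x axis of seat1, either way round below 0.08 rad and value of joint jaw1 between 0.003 and 0.009 m) or (x of blank2_center in the frame of seat2 between -0.004 and 0.004 m and y of blank2_center in the frame of seat2 between -0.009 and 0.009 m and z of blank2_center in the frame of seat2 between -0.003 and 0.003 m and angle between the x axis of blank2_center and the x axis of seat2, either way round below 0.08 rad and value of joint jaw2 between 0.003 and 0.009 m) or (x of blank2_center in the frame of seat3 between -0.004 and 0.004 m and y of blank2_center in the frame of seat3 between -0.009 and 0.009 m and z of blank2_center in the frame of seat3 between -0.003 and 0.003 m and angle between the x axis of blank2_center and the x axis of seat3, either way round below 0.08 rad and value of joint jaw3 between 0.003 and 0.009 m)) and ((x of blank3_center in the frame of seat1 between -0.004 and 0.004 m and y of blank3_center in the frame of seat1 between -0.009 and 0.009 m and z of blank3_center in the frame of seat1 between -0.003 and 0.003 m and angle between the x axis of blank3_center and the x axis of seat1, either way round below 0.08 rad and value of joint jaw1 between 0.003 and 0.009 m) or (x of blank3_center in the frame of seat2 between -0.004 and 0.004 m and y of blank3_center in the frame of seat2 between -0.009 and 0.009 m and z of blank3_center in the frame of seat2 between -0.003 and 0.003 m and angle between the x axis of blank3_center and the x axis of seat2, either way round below 0.08 rad and value of joint jaw2 between 0.003 and 0.009 m) or (x of blank3_center in the frame of seat3 between -0.004 and 0.004 m and y of blank3_center in the frame of seat3 between -0.009 and 0.009 m and z of blank3_center in the frame of seat3 between -0.003 and 0.003 m and angle between the x axis of blank3_center and the x axis of seat3, either way round below 0.08 rad and value of joint jaw3 between 0.003 and 0.009 m))), for 0.3 s.
At the end, for the whole second after the job is handed in: All chips in the tray; each blank flat on the rails in its own station, centre within 4 mm in x, 3 mm in z and 9 mm in y of the seat, square within 0.08 rad, its jaw held open 3 to 9 mm; scraper upright on the floor of the long pocket, within 10 mm of its middle; all at rest (all of step 1 and all of step 2 and horizontal distance between scraper_center and slot below 0.01 m and height (world z) of scraper_center below 0.034 m and angle between scraper_center's own z axis and vertical below 0.12 rad and linear speed of each of scraper, blank1, blank2, blank3 below 0.02 m/s); the robot touches nothing.
It fails at once if a bystander (setting block, can) is moved more than 30 mm (distance of any of setting_center, oilcan_center from where it was at the start of the episode above 0.03 m).
It fails at once if a chip is pushed with the fingers (more than 3 N) (contact force between the fingers and chip1 above 3 N or contact force between the fingers and chip2 above 3 N or contact force between the fingers and chip3 above 3 N or contact force between the fingers and chip4 above 3 N or contact force between the fingers and chip5 above 3 N or contact force between the fingers and chip6 above 3 N).
It fails at once if the robot lets go while a sprung jaw is still pushed back (more than 9 mm), so that it snaps shut ((value of joint jaw1 above 0.009 m and contact force between the fingers and anything else below 0.05 N and distance between the grasp point and seat1 below 0.06 m) or (value of joint jaw2 above 0.009 m and contact force between the fingers and anything else below 0.05 N and distance between the grasp point and seat2 below 0.06 m) or (value of joint jaw3 above 0.009 m and contact force between the fingers and anything else below 0.05 N and distance between the grasp point and seat3 below 0.06 m)).
Of blank1, blank2, blank3 only 2 to 3 are there at a start; the rules pass over those that are not, and their reading is None.
Of chip1, chip2, chip3, chip4, chip5, chip6 only 3 to 6 are there at a start; the rules pass over those that are not, and their reading is None.
At some moment in a run one of blank1, blank2, blank3 may be knocked a few centimetres aside while the robot is not near it.
It also fails if it takes over 210 s, if anything falls off the work surface, if the arm or the gripper's body presses on something with over 40 N, if the wrist force passes 120 N, or if a joint passes its speed limit or range.

## Working session

There is one attempt and no reset: what is moved stays moved. The work goes in short steps, Python scripts to look and compute and a tool call to move; the robot and the scene stay as the last step left them, time stands still between calls to the robot, and variables do not carry over. Pictures are saved under pics/ and viewed, and the job is handed in when it is done.

Besides the shell and the picture viewer there is one more tool, called after "Request:" as name(argument=value, ...) on one line, values as JSON. apply_moves: Moves the arm, as the interface text tells. Shift numbers are shares of 0.1 m and turn numbers shares of 1.5 rad, none past 1 either way. Its arguments: {"type":"object","properties":{"slide":{"type":"array"},"turn":{"type":"array"},"jaw":{"type":"array"},"newtons":{"type":"number"}},"required":["slide","turn","jaw"]}

```bash
ls; mkdir -p pics; python3 - <<'E'
from plant import r
import cv2,numpy as np
print(r.get_state()); print(r.tips_ahead)
for n in("side","top"):
    c=r.capture(n); cv2.imwrite(f"pics/{n}0.png",c["pixels"]); np.savez(f"/tmp/{n}0.npz",**c)
    print(n,c["fx"],c["fy"],c["cx"],c["cy"],c["rvec"],c["tvec"])
E
```

```text
pics
{'time_s': 0.0, 'joints': array([-5.85516897e+01,  2.05912348e+01,  6.34112499e-01, -1.86828610e-02,
       -7.01357125e+01, -1.65065106e+01]), 'qd': array([-0.04398182,  0.00061789,  0.01203577, -0.09072247, -0.0464973 ,
        0.01604646]), 'joint_torque': array([-9.02587344e-04, -5.82722139e+01,  2.93054849e+01,  6.99767634e+00,
        6.89112276e-03, -1.49005054e-04]), 'tcp_pos': array([ 0.17388674, -0.65174254,  0.23963202]), 'eef_rot': array([ 1.79906001e+02, -9.53970032e-03, -1.65064555e+02]), 'contact_force': array([ 0.27648217, -0.13561344, -0.79439458]), 'moment': array([-0.02992007, -0.05494303,  0.04849006]), 'gripper_width': 0.08765668877950626}
0.014
side 512.7801000690787 512.7801000690787 320.9256322757286 235.6779607289325 [ 0.6017306  -2.53967996  1.34312023] [0.44773771 0.18445394 0.96038851]
top 580.9996147685555 580.9996147685555 316.7566951569413 242.87445913962858 [ 2.17910005 -2.14307937  0.15201867] [-0.00199067  0.50901226  1.13659057]
```

View pics/side0.png

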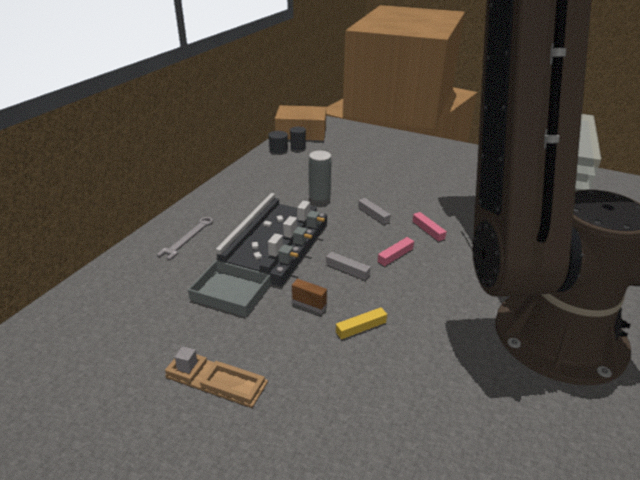

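View pics/top0.png

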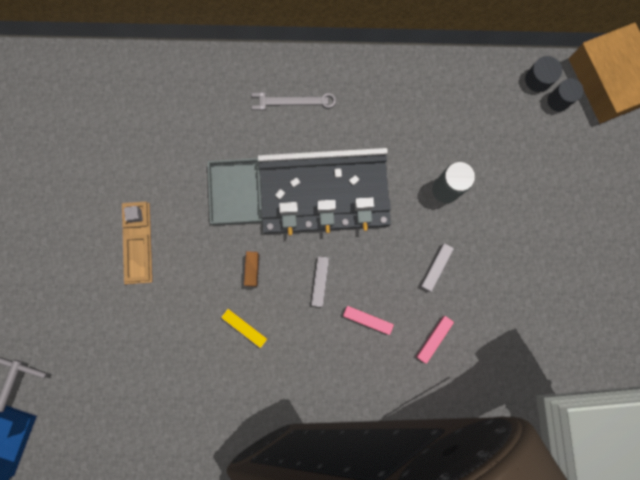

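```bash
cat > h.py <<'E'
import numpy as np,cv2
def load(n): return dict(np.load(n))
def RT(c): return cv2.Rodrigues(np.asarray(c["rvec"],float))[0],np.asarray(c["tvec"],float).reshape(3)
def world(c):
    R,t=RT(c); d=c["depth"]; v,u=np.mgrid[0:480,0:640]
    P=np.stack([(u-c["cx"])/c["fx"]*d,(v-c["cy"])/c["fy"]*d,d],-1)
    W=(P-t)@R; W[d<=0]=np.nan; return W
def atz(c,u,v,z):
    R,t=RT(c); ray=R.T@np.array([(u-c["cx"])/c["fx"],(v-c["cy"])/c["fy"],1.]); o=-R.T@t
    return o+ray*(z-o[2])/ray[2]
def proj(c,p):
    R,t=RT(c); q=R@np.asarray(p,float)+t; return c["fx"]*q[0]/q[2]+c["cx"],c["fy"]*q[1]/q[2]+c["cy"]
def K(c): return np.array([[c["fx"],0,c["cx"]],[0,c["fy"],c["cy"]],[0,0,1.]])
def crop(c,u0,u1,v0,v1,s,f): cv2.imwrite(f,cv2.resize(c["pixels"][int(v0):int(v1),int(u0):int(u1)],None,fx=s,fy=s,interpolation=cv2.INTER_CUBIC))
E
python3 - <<'E'
from h import *
t=load("/tmp/top0.npz"); s=load("/tmp/side0.npz")
crop(t,200,400,140,310,4,"pics/topc.png"); crop(s,180,400,170,350,3.6,"pics/sidec.png")
W=world(t)
for n,u,v in [("rack",138,230),("rackfloor",137,258),("setting",132,213),("scr",251,269),("b1",320,282),("b2",437,268),("bench",320,380),("chip",280,194),("chip",354,180),("plate",320,185),("jawbar",320,154),("j",326,206),("can",460,174),("tray",235,193),("bench",400,250),("bench",180,180)]:
    print(n,W[v,u].round(4))
E
```

```text
rack [nan nan nan]
rackfloor [0.475  0.3735 0.0039]
setting [0.5612 0.3766 0.0436]
scr [0.453  0.1357 0.0459]
b1 [ 0.4312 -0.0015  0.0189]
b2 [ 0.4638 -0.2391  0.0169]
bench [ 0.2353 -0.0049 -0.0034]
chip [0.6074 0.0827 0.0345]
chip [ 0.6387 -0.0672  0.0369]
plate [0.6293 0.0017 0.027 ]
jawbar [0.6861 0.0031 0.0566]
j [ 0.5754 -0.0098  0.0807]
can [ 0.6336 -0.2614  0.1222]
tray [ 6.153e-01  1.785e-01 -6.000e-04]
bench [ 0.5015 -0.1666 -0.0012]
bench [0.6403 0.2938 0.0016]
```

View pics/topc.png

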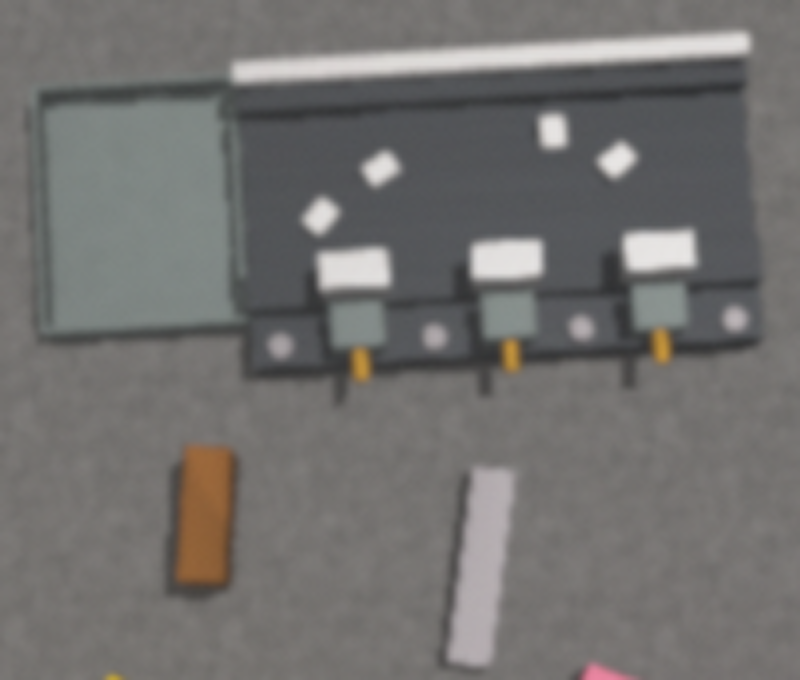

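View pics/sidec.png

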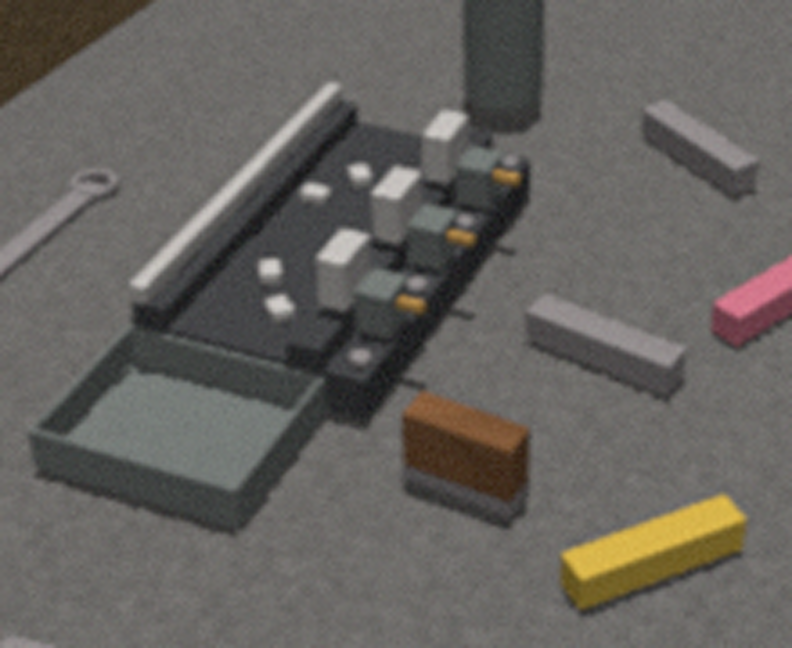

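```bash
cat >> h.py <<'E'
def blob(mask,u,v,win=None):
    n,l,st,ce=cv2.connectedComponentsWithStats(mask.astype(np.uint8),connectivity=4)
    k=l[v,u]
    if k==0: return None
    return (l==k)
def rect(c,m,z):
    """min-area rect of mask m (pixel coverage) mapped to plane z: center, yaw of long axis(deg), dims"""
    v,u=np.nonzero(m); p=np.array([atz(c,a,b,z)[:2] for a,b in zip(u,v)]).astype(np.float32)
    # moments based
    ce=p.mean(0); w,V=np.linalg.eigh(np.cov((p-ce).T)); ax=V[:,1]; 
    return ce,np.degrees(np.arctan2(ax[1],ax[0])),np.sqrt(12*w[::-1])
E
python3 - <<'E'
from h import *
t=load("/tmp/top0.npz"); s=load("/tmp/side0.npz")
g=t["pixels"].astype(int); gr=g.mean(2); sat=g.max(2)-g.min(2)
def show(n,m,z):
    ce,y,d=rect(t,m,z); print(n,m.sum(),ce.round(4),round(y,2),d.round(4)); return ce
white=gr>150
m=blob(white,320,154); show("bar",m,.056)
for u,v in[(288,208),(326,205),(364,202)]: show("jaw",blob(white,u,v),.078)
for u,v in[(280,194),(295,182),(338,173),(354,180)]: show("chip",blob(white,u,v),.037)
print(g[282,320],g[300,280],g[268,437],g[269,251],g[258,137],g[213,132],g[193,235])
b=(gr>125)&(sat<30)
for u,v in[(320,282),(437,268)]: 
    m=blob(b,u,v); show("blank",m,.022)
hsv=cv2.cvtColor(t["pixels"],cv2.COLOR_BGR2HSV); print(hsv[269,251],hsv[258,137])
o=(hsv[...,0]<22)&(hsv[...,1]>90)
m=blob(o,251,269); show("scr",m,.046)
lw=o
m=blob(lw,137,240) if lw[240,137] else None
if m is None: print("rack none")
else:
    show("rack",m,.016); vv,uu=np.nonzero(m); print(uu.min(),uu.max(),vv.min(),vv.max())
crop(t,110,170,190,295,5.5,"pics/rack.png")
crop(s,150,280,335,410,6,"pics/racks.png")
R,T=RT(t); print("cam",-R.T@T); R,T=RT(s); print("cam s",-R.T@T)
E
```

```text
bar 756 [ 0.687 -0.003] 94.52 [0.2601 0.012 ]
jaw 167 [0.5731 0.0636] 91.56 [0.0343 0.0187]
jaw 170 [ 0.579  -0.0106] 94.77 [0.034  0.0189]
jaw 168 [ 0.5848 -0.0848] 94.29 [0.0346 0.0187]
chip 50 [0.6079 0.0832] 143.54 [0.0157 0.0129]
chip 51 [0.633  0.0529] 125.67 [0.0168 0.0126]
chip 53 [ 0.6539 -0.0342] -170.0 [0.0166 0.0133]
chip 53 [ 0.6396 -0.0672] 122.72 [0.0166 0.0131]
[175 173 179] [114 117 120] [189 185 194] [ 56  95 141] [ 90 137 178] [152 149 156] [132 135 128]
blank 599 [ 0.4336 -0.0024] 173.16 [0.1022 0.0237]
blank 609 [ 0.4657 -0.2401] 152.78 [0.1019 0.0246]
[ 14 154 141] [ 16 126 178]
scr 442 [0.454  0.1361] 178.46 [0.0671 0.0256]
rack 1955 [0.497  0.3708] -177.29 [0.1553 0.0572]
122 151 202 283
cam [0.35976362 0.01995919 1.19210206]
cam s [0.10000247 0.81846472 0.69061813]
```

View pics/rack.png

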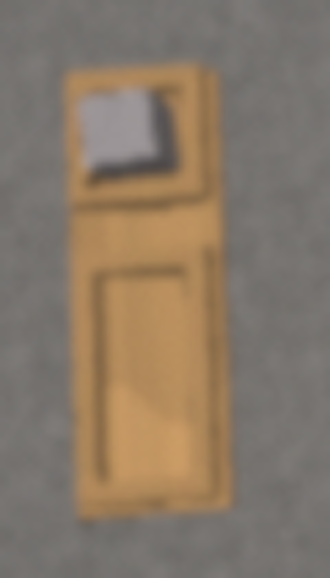

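View pics/racks.png

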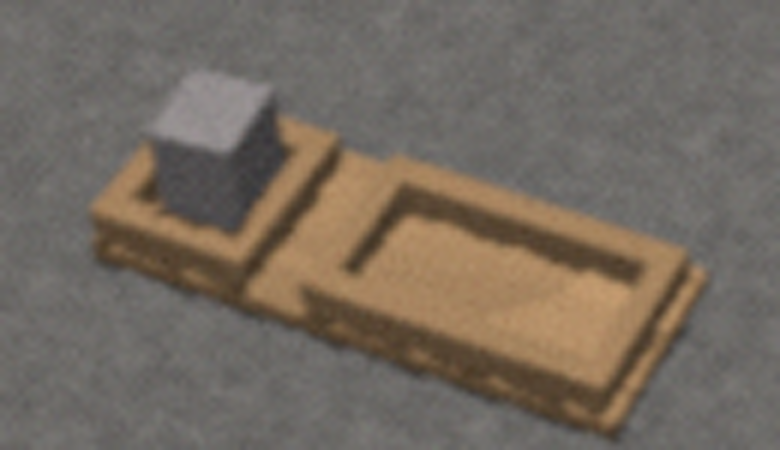

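```bash
cat > ov.py <<'E'
from h import *
def fr(o,yaw):
    a=np.radians(yaw); return lambda x,y,z: np.array([o[0]+np.cos(a)*x-np.sin(a)*y,o[1]+np.sin(a)*x+np.cos(a)*y,z])
FO,FY=(0.6302,-0.0075),4.5
def draw(c,items,box,s,f):
    u0,u1,v0,v1=box; im=cv2.resize(c["pixels"][v0:v1,u0:u1],None,fx=s,fy=s,interpolation=cv2.INTER_CUBIC)
    for pts,col in items:
        p=np.array([[(proj(c,q)[0]-u0+.5)*s,(proj(c,q)[1]-v0+.5)*s] for q in pts])
        cv2.polylines(im,[p.round().astype(int)],True,col,1)
    cv2.imwrite(f,im)
def R4(F,x0,x1,y0,y1,z): return [F(x0,y0,z),F(x1,y0,z),F(x1,y1,z),F(x0,y1,z)]
E
python3 - <<'E'
from ov import *
t=load("/tmp/top0.npz"); s=load("/tmp/side0.npz")
for a,b in[(127.6,238.4),(144.5,238.4),(127.6,278.7),(144.5,278.7)]: print(atz(t,a,b,.016))
S=fr((0.4765,0.3711),2.7)
F=fr(FO,FY)
it=[(R4(S,-.039,.039,-.017,.017,.016),(0,0,255)),(R4(S,-.039,.039,-.017,.017,.006),(255,0,0)),(R4(S,.077,.103,-.013,.013,.042),(0,255,0))]
draw(t,it,(110,170,190,295),5.5,"pics/o1.png"); draw(s,it,(150,280,335,410),6,"pics/o2.png")
fi=[(R4(F,.052,.062,-.13,.13,.056),(0,0,255)),(R4(F,-.04,.04,-.13,.13,.03),(0,255,0)),(R4(F,-.062,.062,.1345,.2335,.027),(255,0,0))]
for k in(-.075,0,.075): fi.append((R4(F,-.06,-.042,k-.017,k+.017,.078),(0,0,255)))
B1=fr((.4336,-.0024),173.2);B2=fr((.4657,-.2401),152.8);C=fr((.454,.1361),178.5)
for B in(B1,B2): fi.append((R4(B,-.05,.05,-.011,.011,.022),(0,255,255)))
fi.append((R4(C,-.034,.034,-.012,.012,.046),(0,255,255)))
draw(t,fi,(200,460,140,310),3,"pics/o3.png"); draw(s,fi,(180,400,170,350),3.6,"pics/o4.png")
a=cv2.imread("pics/o1.png");b=cv2.imread("pics/o2.png");b=cv2.resize(b,(460,265));h=np.zeros((578,800,3),np.uint8);h[:a.shape[0],:a.shape[1]]=a;h[:265,335:795]=b;cv2.imwrite("pics/o12.png",h)
E
```

```text
[0.51353081 0.39116801 0.016     ]
[0.51413523 0.35693522 0.016     ]
[0.43160314 0.38648661 0.016     ]
[0.43216984 0.3525534  0.016     ]
```

View pics/o12.png

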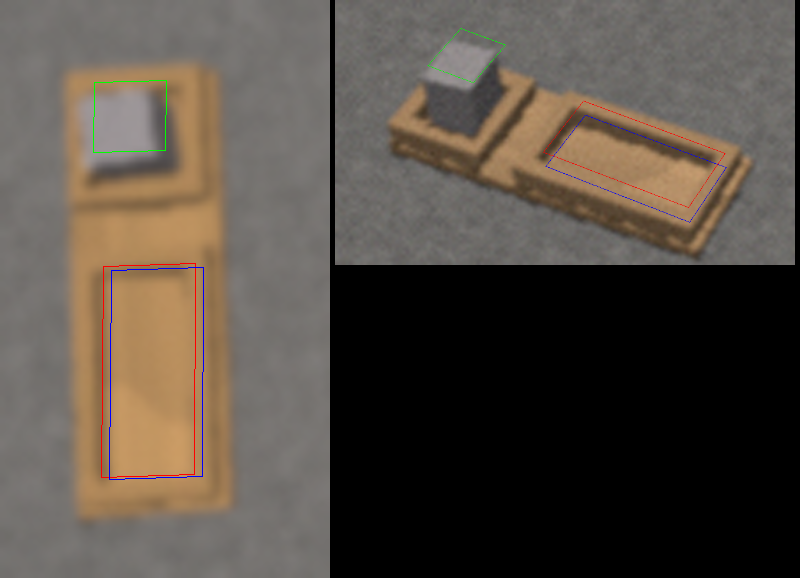

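View pics/o3.png

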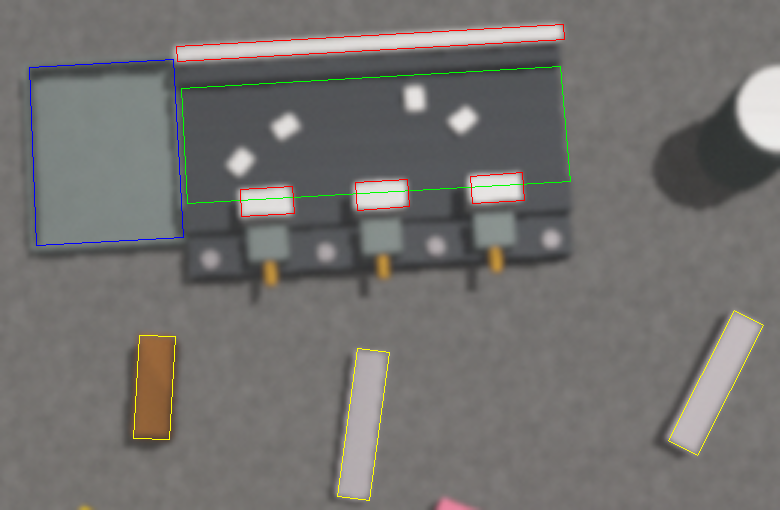

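View pics/o4.png

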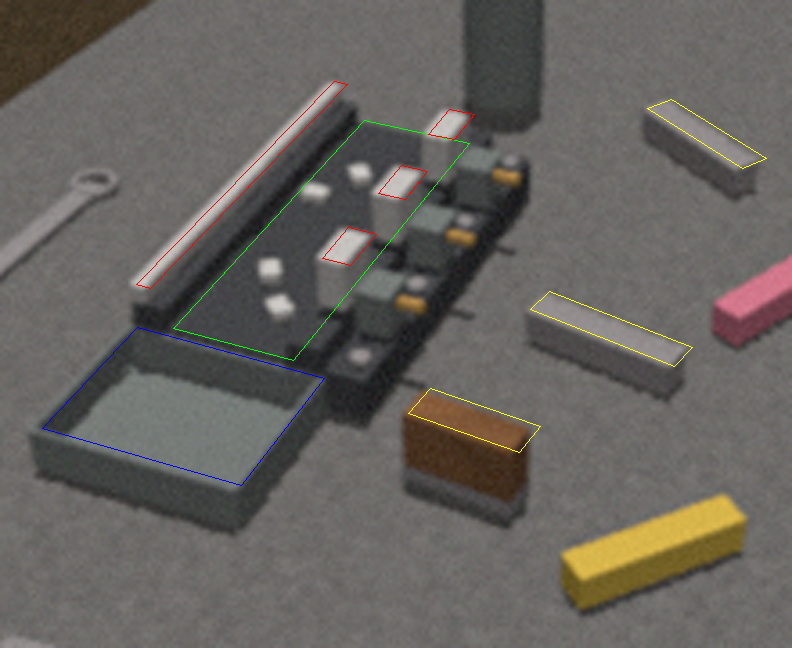

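Request:
apply_moves(slide=[[0,0,0],[0,0,0],[-0.35,0.34,0],[-0.35,0.34,0],[-0.35,0.34,0],[-0.35,0.34,0],[-0.35,0.34,0],[-0.35,0.34,0]], turn=[[0,0,0.0955],[0,0,0.0955],[0,0,0],[0,0,0],[0,0,0],[0,0,0],[0,0,0],[0,0,0]], jaw=[0.2,0.2,0.2,0.2,0.2,0.2,0.2,0.2])

```text
time_s: 0.9
tcp_pos: [0.3902, -0.4519, 0.2404]
eef_rot: [180.0, -0.0, 178.5]
contact_force: [0.5, -0.8, 0.4]
gripper_width: 0.0697
```

Request:
apply_moves(slide=[[-0.15,0.45,0],[-0.15,0.45,0],[-0.15,0.45,0],[-0.15,0.45,0],[0.05,0.48,0],[0.05,0.48,0],[0.05,0.48,0],[0.05,0.48,0]], turn=[[0,0,0],[0,0,0],[0,0,0],[0,0,0],[0,0,0],[0,0,0],[0,0,0],[0,0,0]], jaw=[0.2,0.2,0.2,0.2,0.2,0.2,0.2,0.2])

```text
time_s: 1.7
tcp_pos: [0.438, -0.0811, 0.2404]
eef_rot: [180.0, -0.0, 178.5]
contact_force: [1.4, -0.1, -0.8]
gripper_width: 0.0699
```

Request:
apply_moves(slide=[[-0.02,0.45,0],[-0.02,0.45,0],[-0.02,0.45,0.3],[-0.02,0.45,0.4],[-0.02,0.2,0.4],[0,0,0]], turn=[[0,0,0],[0,0,0],[0,0,0],[0,0,0],[0,0,0],[0,0,0]], jaw=[0.2,0.2,0.2,0.2,0.2,0.2])

```text
time_s: 2.3
tcp_pos: [0.4505, 0.1065, 0.1351]
eef_rot: [-179.8, -0.4, 178.6]
contact_force: [-0.8, -1.6, -0.8]
gripper_width: 0.0706
```

```bash
cat > snap.py <<'E'
from plant import r
from ov import *
import sys
n=sys.argv[1]
st=r.get_state(); print(st["time_s"],st["tcp_pos"].round(4),st["eef_rot"].round(2),st["contact_force"].round(1),round(st["gripper_width"],4))
for k in("top","side"):
    c=r.capture(k); np.savez(f"/tmp/{k}{n}.npz",**c)
E
python3 snap.py 1
python3 - <<'E'
from ov import *
t=load("/tmp/top1.npz"); s=load("/tmp/side1.npz")
crop(t,180,320,180,320,4,"pics/a.png"); crop(s,230,400,150,340,3,"pics/b.png")
a=cv2.imread("pics/a.png");b=cv2.imread("pics/b.png")
h=np.zeros((570,560*0+800,3),np.uint8); 
a=cv2.resize(a,(400,400)); b=cv2.resize(b,(400,447)); h[:400,:400]=a;h[:447,400:]=b; cv2.imwrite("pics/ab1.png",h)
E
```

```text
2.3 [0.4505 0.1065 0.1351] [-179.77   -0.39  178.63] [-0.8 -1.6 -0.8] 0.0706
```

View pics/ab1.png

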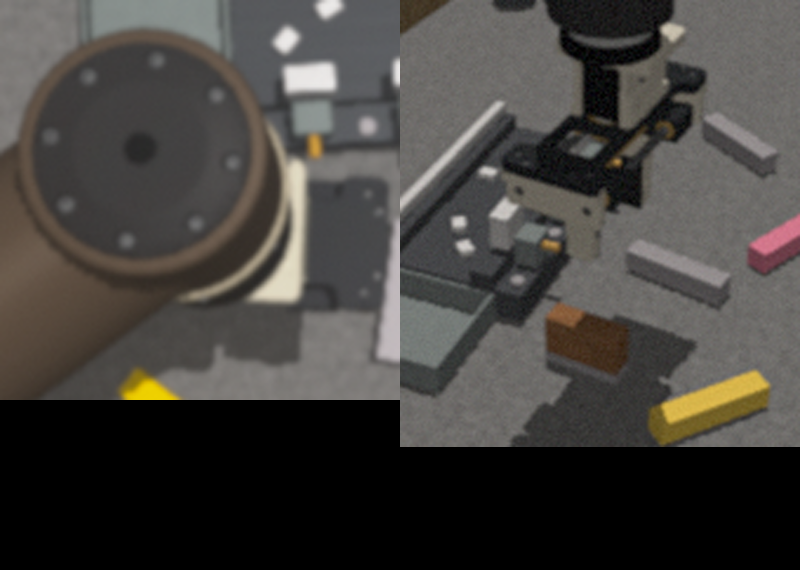

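Request:
apply_moves(slide=[[0,0.1,0]], turn=[[0,0,0]], jaw=[0.2])

```text
time_s: 2.5
tcp_pos: [0.4538, 0.1153, 0.1407]
eef_rot: [180.0, 0.1, 178.5]
contact_force: [-0.2, 0.2, 0.8]
gripper_width: 0.0703
```

Request:
apply_moves(slide=[[0,0,0],[0,0,0]], turn=[[0,0,0],[0,0,0]], jaw=[0.2,0.2])

```text
time_s: 2.7
tcp_pos: [0.4539, 0.1159, 0.1408]
eef_rot: [179.9, 0.1, 178.5]
contact_force: [-0.1, 0.0, -0.2]
gripper_width: 0.0699
```

```bash

python3 snap.py 2
python3 - <<'E'
from ov import *
s=load("/tmp/side2.npz")
from plant import r
st=r.get_state(); p=st["tcp_pos"]; T=fr(p[:2],st["eef_rot"][2]-180); w=st["gripper_width"]/2
z=p[2]-.014
it=[(R4(T,-.0095,.0095,w,w+.021,z),(0,0,255)),(R4(T,-.0095,.0095,-w,-w-.021,z),(0,255,0)),(R4(fr((.454,.1361),178.5),-.034,.034,-.012,.012,.046),(0,255,255))]
draw(s,it,(260,370,190,330),4,"pics/c2.png")
E
```

```text
2.7 [0.4539 0.1159 0.1408] [1.7992e+02 1.0000e-01 1.7851e+02] [-0.1  0.  -0.2] 0.0699
```

View pics/c2.png

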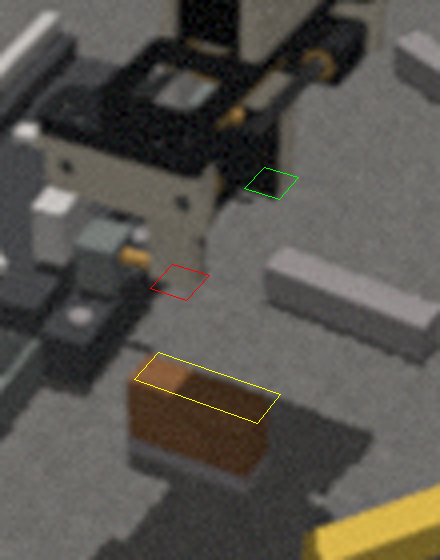

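Request:
apply_moves(slide=[[0,0.2,0.35],[0,0,0.35],[0,0,0.35],[0,0,0],[0,0,0],[0,0,0],[0,0,0],[0,0,0]], turn=[[0,0,0],[0,0,0],[0,0,0],[0,0,0],[0,0,0],[0,0,0],[0,0,0],[0,0,0]], jaw=[0.2,0.2,0.2,0.2,1,1,1,1], newtons=40)

```text
time_s: 3.6
tcp_pos: [0.4546, 0.1363, 0.036]
eef_rot: [179.9, 0.1, 178.5]
contact_force: [-0.0, -1.1, -0.4]
gripper_width: 0.0434
```

Request:
apply_moves(slide=[[0,0,0],[0,0,0],[0,0,0],[0,0,0]], turn=[[0,0,0],[0,0,0],[0,0,0],[0,0,0]], jaw=[1,1,1,1])

```text
time_s: 4.0
tcp_pos: [0.454, 0.1359, 0.0349]
eef_rot: [180.0, 0.0, 178.5]
contact_force: [-2.4, -0.3, 5.2]
gripper_width: 0.0239
```

Request:
apply_moves(slide=[[0,0,-0.45],[0,0,-0.45],[0,0,-0.45],[-0.27,-0.42,0],[-0.27,-0.42,0],[-0.27,-0.42,0],[-0.27,-0.42,0],[-0.27,-0.42,0]], turn=[[0,0,-0.035],[0,0,-0.035],[0,0,0],[0,0,0],[0,0,0],[0,0,0],[0,0,0],[0,0,0]], jaw=[1,1,1,1,1,1,1,1])

```text
time_s: 4.8
tcp_pos: [0.6058, -0.0646, 0.1691]
eef_rot: [180.0, -0.0, -175.4]
contact_force: [0.9, 0.7, -1.1]
gripper_width: 0.0238
```

Request:
apply_moves(slide=[[-0.27,-0.42,0],[0,0,0],[0,0,0]], turn=[[0,0,0],[0,0,0],[0,0,0]], jaw=[1,1,1])

```text
time_s: 5.1
tcp_pos: [0.6349, -0.1038, 0.1679]
eef_rot: [180.0, -0.2, -175.6]
contact_force: [-0.3, 0.3, -1.5]
gripper_width: 0.0235
```

```bash
cat > go.py <<'E'
# usage: go.py tx ty tz yaw : gives tool-frame shift (units of 0.1m) and turn from measured state; F prefix => fixture coords
from plant import r
from ov import *
import sys
a=sys.argv[1:]
st=r.get_state(); p=st["tcp_pos"]; yaw=st["eef_rot"][2]%360
F=fr(FO,FY)
if a[0]=="F": tgt=F(float(a[1])/1e3,float(a[2])/1e3,float(a[3])/1e3); a=a[4:]
else: tgt=np.array([float(x) for x in a[:3]]); a=a[3:]
ty=float(a[0])%360
from scipy.spatial.transform import Rotation as Ro
Rm=Ro.from_euler("xyz",[180,0,ty],degrees=True).as_matrix(); d=Rm.T@(tgt-p)
Rc=Ro.from_euler("xyz",st["eef_rot"],degrees=True).as_matrix()
f=np.radians(FY); q=p[:2]-FO; q=np.array([[np.cos(f),np.sin(f)],[-np.sin(f),np.cos(f)]])@q
print("t",round(st["time_s"],2),"tcp",p.round(4),"fix mm",(q*1e3).round(1),"yaw",round(yaw,2),"w",round(st["gripper_width"],4),"F",st["contact_force"].round(1))
print("tgt",tgt.round(4),"slide(in tgt yaw)/0.1:",(d*10).round(3),"turn/1.5:",(Ro.from_matrix(Rc.T@Rm).as_rotvec()/1.5).round(4))
E
python3 go.py F 0 -98 67 184.5
```

```text
t 5.1 tcp [ 0.6349 -0.1038  0.1679] fix mm [ -2.8 -96.4] yaw 184.38 w 0.0235 F [-0.3  0.3 -1.5]
tgt [ 0.6379 -0.1052  0.067 ] slide(in tgt yaw)/0.1: [-0.028 -0.016  1.009] turn/1.5: [ 0.0002 -0.0018 -0.0014]
```

Request:
apply_moves(slide=[[-0.03,-0.02,0.3],[0,0,0.35],[0,0,0.3],[0,0,0.02],[0,0,0]], turn=[[0,0,0],[0,0,0],[0,0,0],[0,0,0],[0,0,0]], jaw=[1,1,1,1,1])

```text
time_s: 5.6
tcp_pos: [0.638, -0.1035, 0.0728]
eef_rot: [-180.0, -0.1, -175.4]
contact_force: [0.7, -0.3, -0.6]
gripper_width: 0.0235
```

Request:
apply_moves(slide=[[0,0,0.02],[0,0,0]], turn=[[0,0,0],[0,0,0]], jaw=[1,1])

```text
time_s: 5.8
tcp_pos: [0.6394, -0.1039, 0.0724]
eef_rot: [180.0, 0.2, -175.4]
contact_force: [0.7, -0.3, -0.0]
gripper_width: 0.024
```

```bash
python3 go.py F 0 -98 66 184.5; python3 snap.py 3; python3 - <<'E'
from ov import *
s=load("/tmp/side3.npz"); t=load("/tmp/top3.npz"); crop(s,210,350,170,310,5,"pics/s3.png"); crop(t,190,420,120,260,3.4,"pics/t3.png")
E
```

```text
t 5.8 tcp [ 0.6394 -0.1039  0.0724] fix mm [  1.6 -96.8] yaw 184.58 w 0.024 F [ 0.7 -0.3 -0. ]
tgt [ 0.6379 -0.1052  0.066 ] slide(in tgt yaw)/0.1: [ 0.016 -0.012  0.064] turn/1.5: [0.     0.0018 0.0009]
5.8 [ 0.6394 -0.1039  0.0724] [ 1.8000e+02  1.6000e-01 -1.7542e+02] [ 0.7 -0.3 -0. ] 0.024
```

View pics/s3.png

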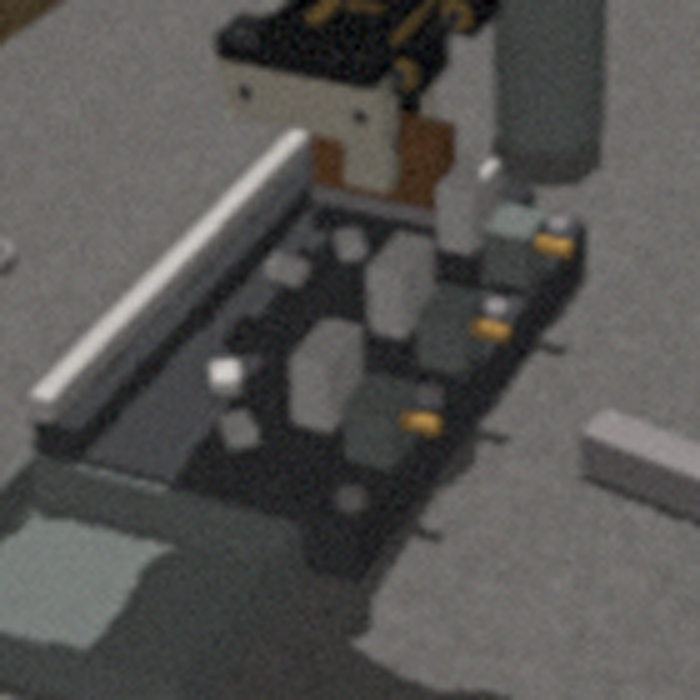

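View pics/t3.png

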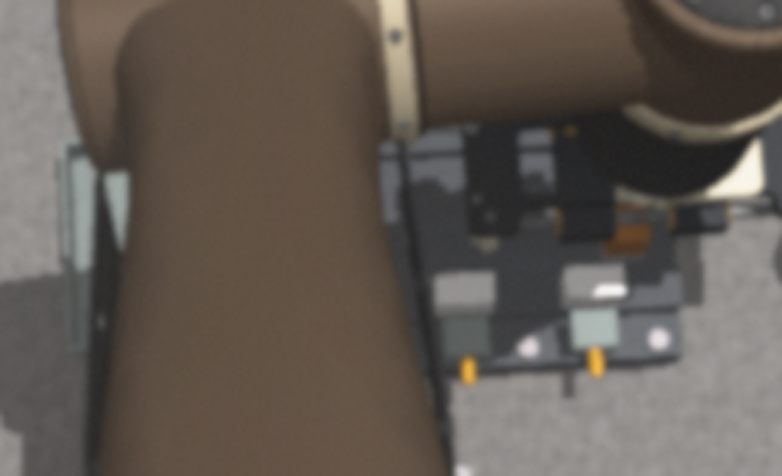

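Request:
apply_moves(slide=[[0.01,0,0.03],[0,0,0.02],[0,0,0]], turn=[[0,0,0],[0,0,0],[0,0,0]], jaw=[1,1,1])

```text
time_s: 6.2
tcp_pos: [0.6372, -0.1045, 0.0653]
eef_rot: [180.0, -0.0, -175.5]
contact_force: [0.3, 0.7, -0.9]
gripper_width: 0.024
```

```bash
python3 go.py F 0 60 66.5 184.5
```

```text
t 6.2 tcp [ 0.6372 -0.1045  0.0653] fix mm [ -0.6 -97.2] yaw 184.53 w 0.024 F [ 0.3  0.7 -0.9]
tgt [0.6255 0.0523 0.0665] slide(in tgt yaw)/0.1: [-0.006  1.572 -0.012] turn/1.5: [ 0.     -0.0004  0.0004]
```

Request:
apply_moves(slide=[[0,0.12,0],[0,0.15,0],[0,0.15,0],[0,0.15,0],[0,0.15,0],[0,0.15,0],[0,0.15,0],[0,0.15,0]], turn=[[0,0,0],[0,0,0],[0,0,0],[0,0,0],[0,0,0],[0,0,0],[0,0,0],[0,0,0]], jaw=[1,1,1,1,1,1,1,1])

```text
time_s: 7.0
tcp_pos: [0.6281, 0.0136, 0.0657]
eef_rot: [180.0, 0.0, -175.4]
contact_force: [-0.1, -0.7, -0.9]
gripper_width: 0.0237
```

```bash
python3 go.py F 0 125 66.5 184.5;  python3 snap.py 4; python3 - <<'E'
from ov import *
s=load("/tmp/side4.npz"); crop(s,210,350,170,310,5,"pics/s4.png")
E
```

```text
t 7.0 tcp [0.6281 0.0136 0.0657] fix mm [-0.4 21.2] yaw 184.56 w 0.0237 F [-0.1 -0.7 -0.9]
tgt [0.6204 0.1171 0.0665] slide(in tgt yaw)/0.1: [-0.004  1.038 -0.008] turn/1.5: [0.     0.0001 0.0007]
7.0 [0.6281 0.0136 0.0657] [ 1.8000e+02  1.0000e-02 -1.7544e+02] [-0.1 -0.7 -0.9] 0.0237
```

View pics/s4.png

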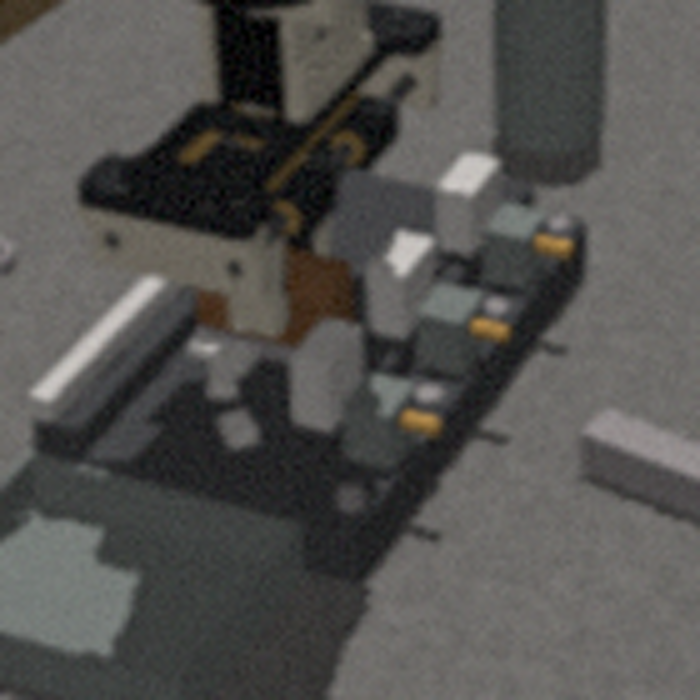

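Request:
apply_moves(slide=[[0,0.12,0],[0,0.15,0],[0,0.15,0],[0,0.15,0],[0,0.15,0],[0,0.15,0],[0,0.15,0],[0,0.1,0]], turn=[[0,0,0],[0,0,0],[0,0,0],[0,0,0],[0,0,0],[0,0,0],[0,0,0],[0,0,0]], jaw=[1,1,1,1,1,1,1,1])

```text
time_s: 7.9
tcp_pos: [0.6193, 0.1256, 0.0657]
eef_rot: [180.0, 0.0, -175.4]
contact_force: [0.7, 0.3, -2.1]
gripper_width: 0.024
```

```bash
python3 go.py F 0 140 66.5 184.5;  python3 snap.py 5; python3 - <<'E'
from ov import *
s=load("/tmp/side5.npz"); crop(s,180,350,170,330,4,"pics/s5.png")
t=load("/tmp/top5.npz"); crop(t,190,420,120,260,3.4,"pics/t5.png")
E
```

```text
t 7.9 tcp [0.6193 0.1256 0.0657] fix mm [ -0.4 133.5] yaw 184.59 w 0.024 F [ 0.7  0.3 -2.1]
tgt [0.6192 0.1321 0.0665] slide(in tgt yaw)/0.1: [-0.004  0.065 -0.008] turn/1.5: [0.0001 0.0001 0.001 ]
7.9 [0.6193 0.1256 0.0657] [ 1.7999e+02  1.0000e-02 -1.7541e+02] [ 0.7  0.3 -2.1] 0.024
```

View pics/s5.png

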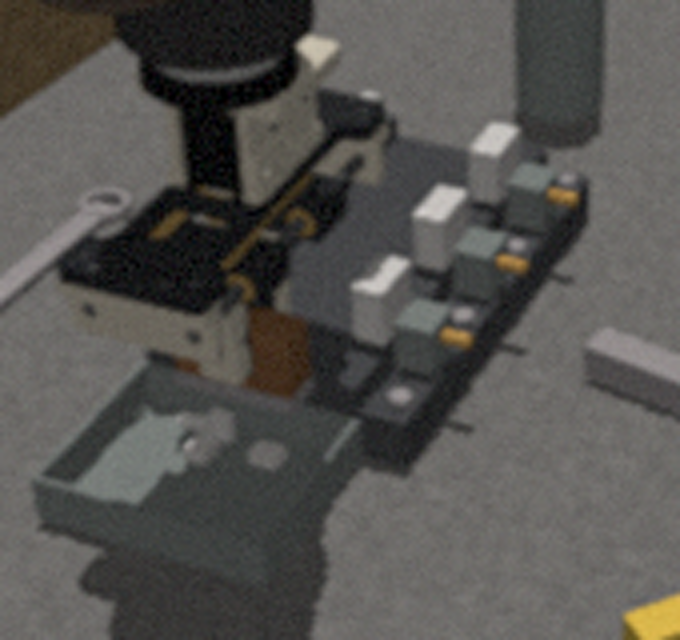

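View pics/t5.png

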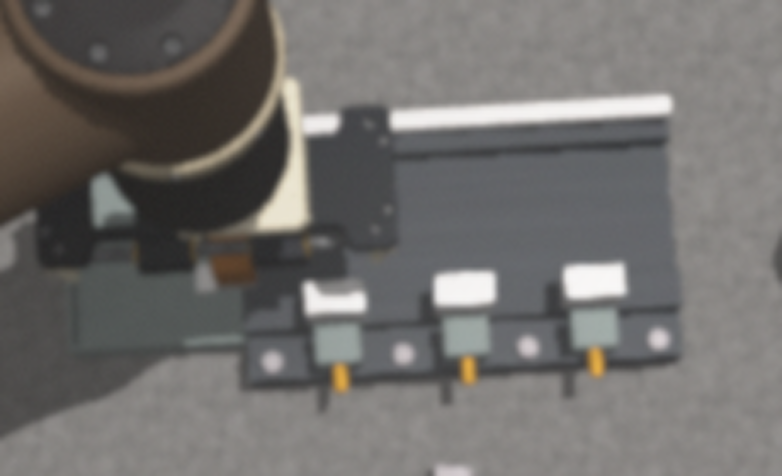

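Request:
apply_moves(slide=[[0,0.1,0],[0,0,0],[0,0,-0.4],[0,0,-0.4],[0.3,0.45,0],[0.3,0.45,0],[0.3,0.45,0],[0,0,0]], turn=[[0,0,0],[0,0,0],[0,0,0],[0,0,0],[0,0,0],[0,0,0],[0,0,0],[0,0,0]], jaw=[1,1,1,1,1,1,1,1])

```text
time_s: 8.8
tcp_pos: [0.5231, 0.2551, 0.1462]
eef_rot: [179.9, 0.0, -175.2]
contact_force: [1.2, -0.3, -1.1]
gripper_width: 0.0237
```

```bash
python3 go.py .4763 .3724 .08 182.7;  python3 snap.py 6; python3 - <<'E'
from ov import *
s=load("/tmp/side6.npz"); crop(s,180,350,170,330,4,"pics/s6.png")
t=load("/tmp/top6.npz"); crop(t,190,420,120,260,3.4,"pics/t6.png")
E
```

```text
t 8.8 tcp [0.5231 0.2551 0.1462] fix mm [-86.2 270.2] yaw 184.77 w 0.0237 F [ 1.2 -0.3 -1.1]
tgt [0.4763 0.3724 0.08  ] slide(in tgt yaw)/0.1: [0.412 1.193 0.662] turn/1.5: [0.0009 0.0003 0.0241]
8.8 [0.5231 0.2551 0.1462] [ 1.7993e+02  3.0000e-02 -1.7523e+02] [ 1.2 -0.3 -1.1] 0.0237
```

View pics/s6.png

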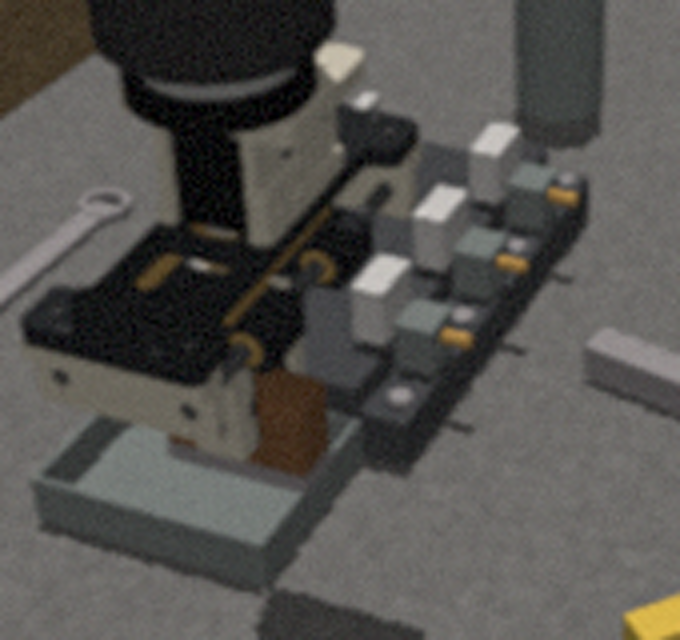

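View pics/t6.png

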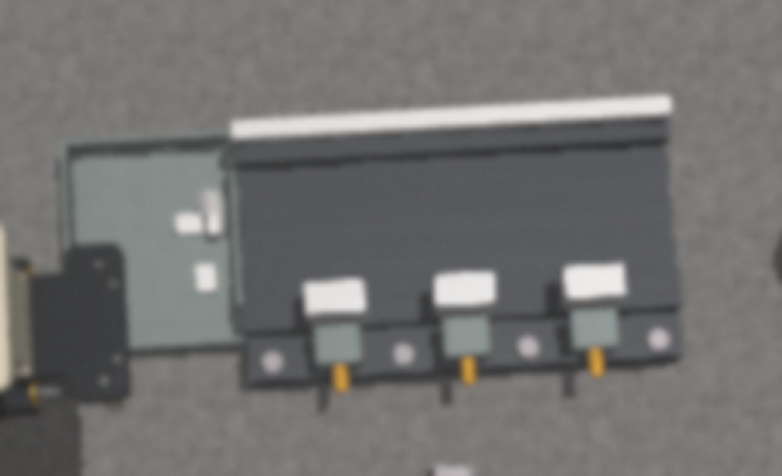

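Request:
apply_moves(slide=[[0.1,0.3,0],[0.1,0.3,0],[0.1,0.3,0.2],[0.1,0.29,0.25],[0,0,0.2],[0,0,0]], turn=[[0,0,0.024],[0,0,0],[0,0,0],[0,0,0],[0,0,0],[0,0,0]], jaw=[1,1,1,1,1,1])

```text
time_s: 9.5
tcp_pos: [0.4787, 0.3665, 0.0775]
eef_rot: [-179.7, -0.2, -177.6]
contact_force: [-0.6, 0.3, -0.8]
gripper_width: 0.0241
```

```bash
python3 go.py .4763 .3724 .043 182.7;  python3 snap.py 7; python3 - <<'E'
from ov import *
s=load("/tmp/side7.npz"); crop(s,140,300,270,420,4,"pics/s7.png")
t=load("/tmp/top7.npz"); crop(t,90,290,120,300,4,"pics/t7.png")
E
```

```text
t 9.5 tcp [0.4787 0.3665 0.0775] fix mm [-121.7  384.7] yaw 182.42 w 0.0241 F [-0.6  0.3 -0.8]
tgt [0.4763 0.3724 0.043 ] slide(in tgt yaw)/0.1: [0.022 0.06  0.345] turn/1.5: [-0.0029 -0.0026 -0.0032]
9.5 [0.4787 0.3665 0.0775] [-179.75   -0.22 -177.58] [-0.6  0.3 -0.8] 0.0241
```

View pics/s7.png

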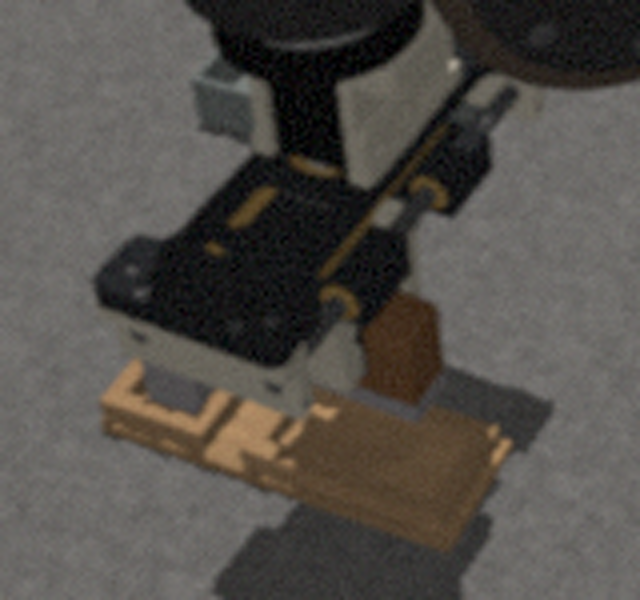

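View pics/t7.png

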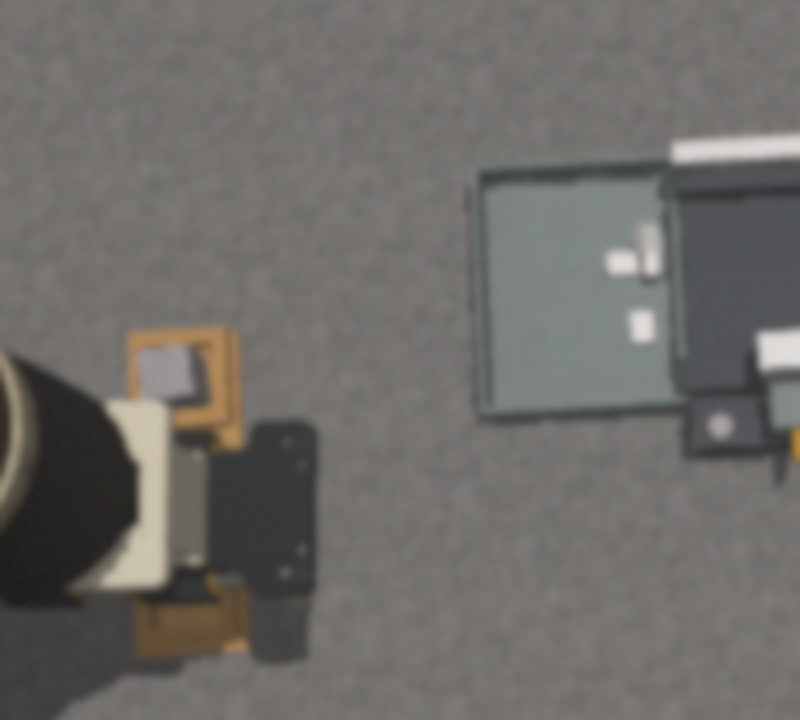

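Request:
apply_moves(slide=[[0.02,0.06,0],[0,0,0.15],[0,0,0.1],[0,0,0.06],[0,0,0.03],[0,0,0],[0,0,0]], turn=[[0,0,-0.003],[0,0,0],[0,0,0],[0,0,0],[0,0,0],[0,0,0],[0,0,0]], jaw=[1,1,1,1,1,1,1])

```text
time_s: 10.3
tcp_pos: [0.4775, 0.3745, 0.047]
eef_rot: [180.0, 0.0, -177.3]
contact_force: [-0.4, 0.3, -1.0]
gripper_width: 0.0235
```

```bash
python3 go.py .4763 .3724 .041 182.7
```

```text
t 10.3 tcp [0.4775 0.3745 0.047 ] fix mm [-122.2  392.8] yaw 182.75 w 0.0235 F [-0.4  0.3 -1. ]
tgt [0.4763 0.3724 0.041 ] slide(in tgt yaw)/0.1: [ 0.013 -0.021  0.06 ] turn/1.5: [0.0002 0.0003 0.0005]
```

Request:
apply_moves(slide=[[0.01,-0.015,0.03],[0,0,0.02],[0,0,0.01],[0,0,0]], turn=[[0,0,0],[0,0,0],[0,0,0],[0,0,0]], jaw=[1,1,1,1])

```text
time_s: 10.7
tcp_pos: [0.4762, 0.3727, 0.041]
eef_rot: [-180.0, -0.0, -177.2]
contact_force: [-2.9, -0.3, 3.2]
gripper_width: 0.0236
```

```bash
python3 go.py .4763 .3724 .041 182.7
```

```text
t 10.7 tcp [0.4762 0.3727 0.041 ] fix mm [-123.7  391.1] yaw 182.75 w 0.0236 F [-2.9 -0.3  3.2]
tgt [0.4763 0.3724 0.041 ] slide(in tgt yaw)/0.1: [-0.001 -0.003  0.   ] turn/1.5: [-0.0002 -0.      0.0006]
```

Request:
apply_moves(slide=[[0,0,0],[0,0,0],[0,0,0],[0,0,-0.4],[0,0,-0.4],[0,0,-0.4],[0,-0.4,0],[0,-0.4,0]], turn=[[0,0,0],[0,0,0],[0,0,0],[0,0,0],[0,0,0],[0,0,0],[0,0,0],[0,0,0]], jaw=[0.4,0.4,0.4,0.4,0.4,0.4,0.4,0.4])

```text
time_s: 11.5
tcp_pos: [0.4805, 0.2933, 0.162]
eef_rot: [179.9, 0.1, -177.2]
contact_force: [0.1, -0.8, -0.3]
gripper_width: 0.0528
```

Request:
apply_moves(slide=[[0,-0.45,0],[0,-0.45,0],[0,-0.3,0]], turn=[[0,0,0],[0,0,0],[0,0,0]], jaw=[0.4,0.4,0.4])

```text
time_s: 11.8
tcp_pos: [0.4854, 0.1706, 0.1608]
eef_rot: [180.0, 0.0, -177.3]
contact_force: [1.1, 0.8, -0.3]
gripper_width: 0.0526
```

```bash
cat > bl.py <<'E'
from h import *
import sys
t=load(sys.argv[1]); g=t["pixels"].astype(int); gr=g.mean(2); sat=g.max(2)-g.min(2)
n,l,st,ce=cv2.connectedComponentsWithStats(((gr>135)&(sat<30)).astype(np.uint8),connectivity=4)
for k in range(1,n):
    if 300<st[k,4]<900 and 170<ce[k][0]<520 and ce[k][1]>120:
        c,y,d=rect(t,l==k,.022); print("px",ce[k].round(),st[k,4],"xy",c.round(4),"yaw",round(y,1),"dims",d.round(4))
E
python3 snap.py 8; python3 bl.py /tmp/top8.npz; python3 - <<'E'
from ov import *
s=load("/tmp/side8.npz"); cv2.imwrite("pics/s8.png",s["pixels"])
t=load("/tmp/top8.npz"); cv2.imwrite("pics/t8.png",t["pixels"])
S=fr((0.4763,0.3724),2.7)
it=[(R4(S,-.039,.039,-.017,.017,.016),(0,0,255)),(R4(S,-.034,.034,-.012,.012,.052),(0,255,0))]
draw(t,it,(100,280,160,300),4,"pics/t8c.png")
E
```

```text
11.8 [0.4854 0.1706 0.1608] [ 179.99    0.   -177.3 ] [ 1.1  0.8 -0.3] 0.0526
px [460. 176.] 740 xy [ 0.656  -0.2881] yaw -139.0 dims [0.0559 0.0556]
px [438. 267.] 623 xy [ 0.4656 -0.2402] yaw 152.8 dims [0.1023 0.0251]
px [321. 281.] 612 xy [ 0.4337 -0.0027] yaw 173.0 dims [0.102  0.0243]
```

View pics/t8c.png

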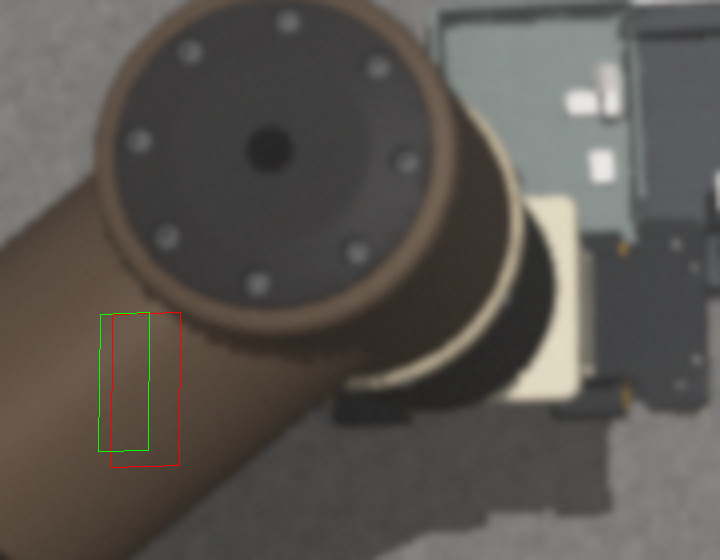

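View pics/t8.png

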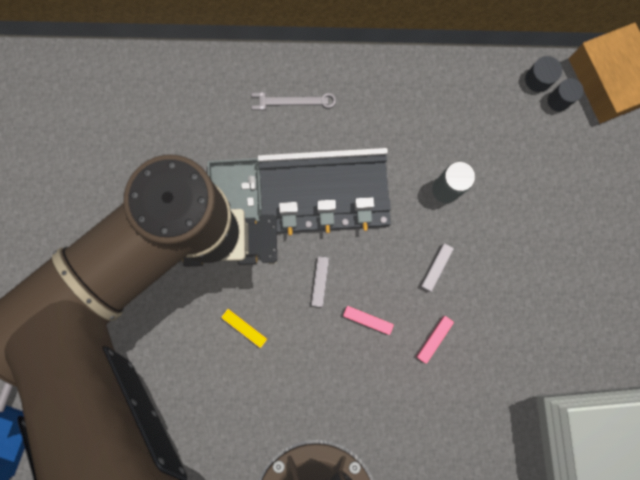

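View pics/s8.png

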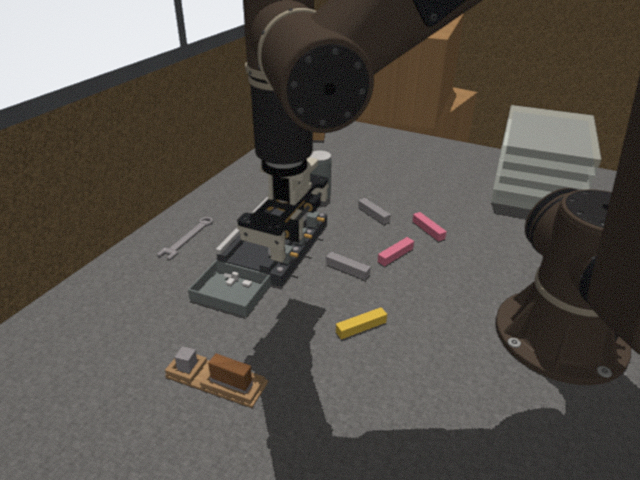

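```bash
python3 go.py .4337 -.0027 .08 173
```

```text
t 11.9 tcp [0.4854 0.1699 0.1608] fix mm [-130.4  188.2] yaw 182.57 w 0.0527 F [0.4 0.3 0.2]
tgt [ 0.4337 -0.0027  0.08  ] slide(in tgt yaw)/0.1: [ 0.303 -1.776  0.808] turn/1.5: [-1.000e-04 -2.000e-04  1.114e-01]
```

Request:
apply_moves(slide=[[0,0,0],[0,0,0],[0.075,-0.44,0],[0.075,-0.44,0],[0.075,-0.44,0.2],[0.075,-0.44,0.3],[0,0,0.25],[0,0,0]], turn=[[0,0,0.056],[0,0,0.056],[0,0,0],[0,0,0],[0,0,0],[0,0,0],[0,0,0],[0,0,0]], jaw=[0.4,0.4,0.4,0.4,0.4,0.4,0.4,0.4])

```text
time_s: 12.7
tcp_pos: [0.4341, 0.0036, 0.0857]
eef_rot: [-179.9, -0.2, 173.0]
contact_force: [-1.1, -0.3, 1.5]
gripper_width: 0.0525
```

```bash
python3 go.py .4337 -.0027 .017 173; python3 snap.py 9; python3 - <<'E'
from ov import *
s=load("/tmp/side9.npz"); crop(s,280,420,160,310,4,"pics/s9.png")
E
```

```text
t 12.7 tcp [0.4341 0.0036 0.0857] fix mm [-194.7   26.5] yaw 172.99 w 0.0525 F [-1.1 -0.3  1.5]
tgt [ 0.4337 -0.0027  0.017 ] slide(in tgt yaw)/0.1: [-0.004 -0.063  0.687] turn/1.5: [-0.0014 -0.0026 -0.0001]
12.7 [0.4341 0.0036 0.0857] [-179.88   -0.23  172.99] [-1.1 -0.3  1.5] 0.0525
```

View pics/s9.png

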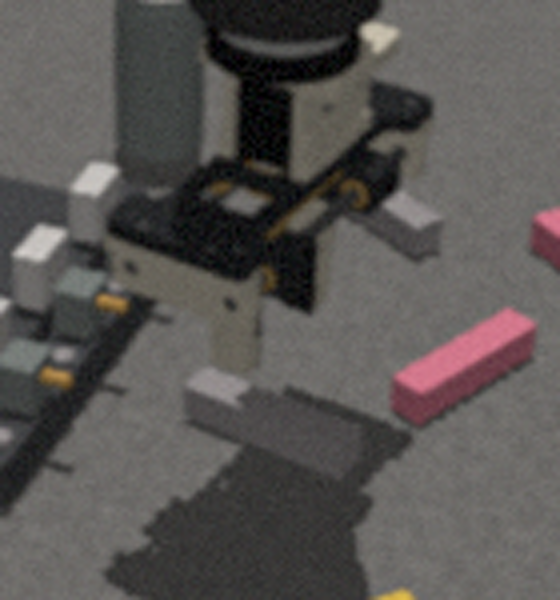

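Request:
apply_moves(slide=[[0,-0.05,0.2],[0,0,0.25],[0,0,0.15],[0,0,0]], turn=[[0,0,0],[0,0,0],[0,0,0],[0,0,0]], jaw=[0.4,0.4,0.4,0.4])

```text
time_s: 13.2
tcp_pos: [0.4357, 0.0008, 0.0274]
eef_rot: [-180.0, -0.1, 173.2]
contact_force: [0.0, 0.1, 0.8]
gripper_width: 0.0521
```

```bash
python3 go.py .4337 -.0027 .017 173
```

```text
t 13.2 tcp [0.4357 0.0008 0.0274] fix mm [-193.2   23.5] yaw 173.2 w 0.0521 F [0.  0.1 0.8]
tgt [ 0.4337 -0.0027  0.017 ] slide(in tgt yaw)/0.1: [ 0.016 -0.037  0.104] turn/1.5: [-0.0005 -0.0007  0.0023]
```

Request:
apply_moves(slide=[[0.015,-0.03,0.06],[0,0,0.04],[0,0,0],[0,0,0]], turn=[[0,0,0],[0,0,0],[0,0,0],[0,0,0]], jaw=[0.4,0.4,0.4,0.4])

```text
time_s: 13.6
tcp_pos: [0.4339, -0.0027, 0.0182]
eef_rot: [180.0, 0.0, 173.1]
contact_force: [-0.0, 0.1, 0.7]
gripper_width: 0.0527
```

```bash
python3 go.py .4337 -.0027 .017 173
```

```text
t 13.6 tcp [ 0.4339 -0.0027  0.0182] fix mm [-195.3   20.2] yaw 173.12 w 0.0527 F [-0.   0.1  0.7]
tgt [ 0.4337 -0.0027  0.017 ] slide(in tgt yaw)/0.1: [ 0.002 -0.001  0.012] turn/1.5: [0.0003 0.0005 0.0014]
```

Request:
apply_moves(slide=[[0,0,0.01],[0,0,0],[0,0,0],[0,0,0],[0,0,0]], turn=[[0,0,0],[0,0,0],[0,0,0],[0,0,0],[0,0,0]], jaw=[1,1,1,1,1], newtons=50)

```text
time_s: 14.1
tcp_pos: [0.4336, -0.0028, 0.0168]
eef_rot: [180.0, 0.0, 173.1]
contact_force: [0.6, 0.6, -0.1]
gripper_width: 0.0216
```

```bash
python3 go.py F 0 75 110 184.5
```

```text
t 14.1 tcp [ 0.4336 -0.0028  0.0168] fix mm [-195.6   20.1] yaw 173.12 w 0.0216 F [ 0.6  0.6 -0.1]
tgt [0.6243 0.0673 0.11  ] slide(in tgt yaw)/0.1: [-1.956  0.549 -0.932] turn/1.5: [ 1.000e-04  2.000e-04 -1.324e-01]
```

Request:
apply_moves(slide=[[0,0,-0.35],[0,0,-0.4],[0,0,-0.3],[-0.45,0.12,0],[-0.45,0.12,0],[-0.45,0.12,0],[-0.45,0.12,0],[-0.25,0.07,0]], turn=[[0,0,-0.0441],[0,0,-0.0441],[0,0,-0.0441],[0,0,0],[0,0,0],[0,0,0],[0,0,0],[0,0,0]], jaw=[1,1,1,1,1,1,1,1])

```text
time_s: 14.9
tcp_pos: [0.636, 0.0689, 0.1205]
eef_rot: [-180.0, -0.0, -175.5]
contact_force: [-0.7, 0.0, -3.6]
gripper_width: 0.0216
```

Request:
apply_moves(slide=[[0,0,0],[0,0,0],[0,0,0]], turn=[[0,0,0],[0,0,0],[0,0,0]], jaw=[1,1,1])

```text
time_s: 15.2
tcp_pos: [0.6321, 0.0675, 0.121]
eef_rot: [-180.0, -0.1, -175.5]
contact_force: [-0.5, 0.3, -3.2]
gripper_width: 0.0214
```

```bash
python3 go.py F 12 75 75.5 184.5; python3 snap.py 10; python3 - <<'E'
from ov import *
s=load("/tmp/side10.npz"); crop(s,200,350,150,310,4,"pics/s10.png")
t=load("/tmp/top10.npz"); crop(t,200,400,120,300,4,"pics/t10.png")
E
```

```text
t 15.2 tcp [0.6321 0.0675 0.121 ] fix mm [ 7.8 74.6] yaw 184.46 w 0.0214 F [-0.5  0.3 -3.2]
tgt [0.6363 0.0682 0.0755] slide(in tgt yaw)/0.1: [-0.042  0.004  0.455] turn/1.5: [-0.0002 -0.0014 -0.0004]
15.2 [0.6321 0.0675 0.121 ] [-1.7998e+02 -1.2000e-01 -1.7554e+02] [-0.5  0.3 -3.2] 0.0214
```

View pics/s10.png

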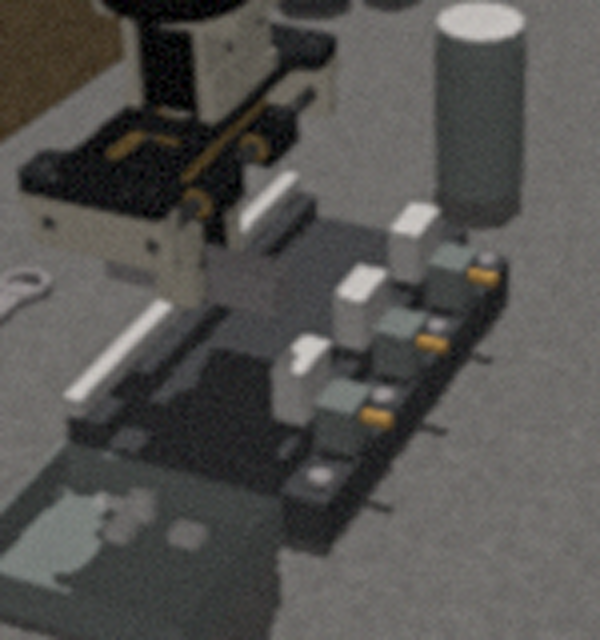

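View pics/t10.png

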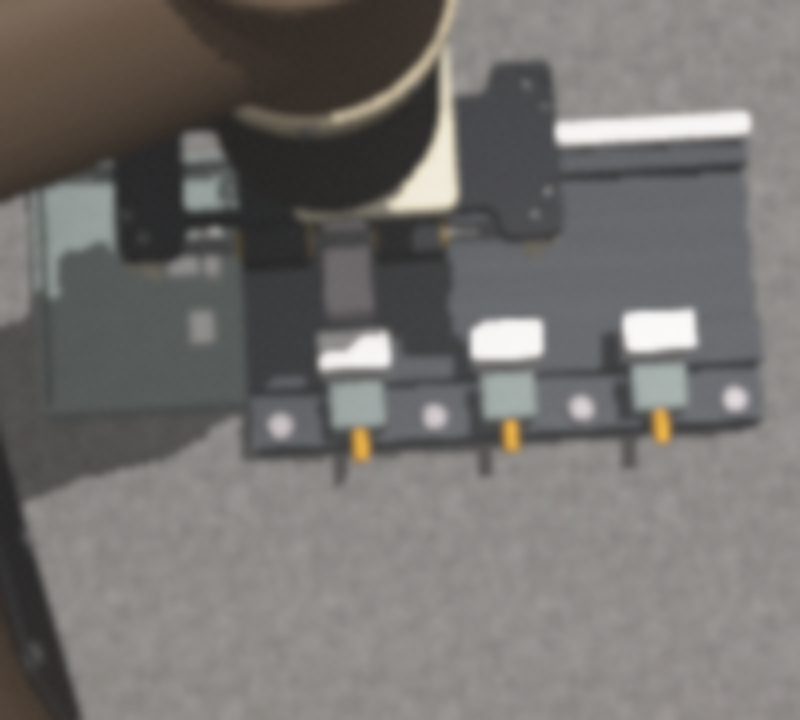

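Request:
apply_moves(slide=[[-0.05,0,0],[0,0,0.15],[0,0,0.2],[0,0,0.09],[0,0,0],[0,0,0]], turn=[[0,0,0],[0,0,0],[0,0,0],[0,0,0],[0,0,0],[0,0,0]], jaw=[1,1,1,1,1,1])

```text
time_s: 15.9
tcp_pos: [0.6389, 0.0684, 0.0784]
eef_rot: [-180.0, 0.0, -175.5]
contact_force: [0.6, 0.8, -2.8]
gripper_width: 0.0215
```

```bash
python3 go.py F 12 75 75.5 184.5; python3 snap.py 11; python3 - <<'E'
from ov import *
s=load("/tmp/side11.npz"); crop(s,200,330,170,300,5,"pics/s11.png")
E
```

```text
t 15.9 tcp [0.6389 0.0684 0.0784] fix mm [14.7 75. ] yaw 184.5 w 0.0215 F [ 0.6  0.8 -2.8]
tgt [0.6363 0.0682 0.0755] slide(in tgt yaw)/0.1: [0.027 0.    0.029] turn/1.5: [-0.0001  0.0004 -0.    ]
15.9 [0.6389 0.0684 0.0784] [-1.7999e+02  3.0000e-02 -1.7550e+02] [ 0.6  0.8 -2.8] 0.0215
```

View pics/s11.png

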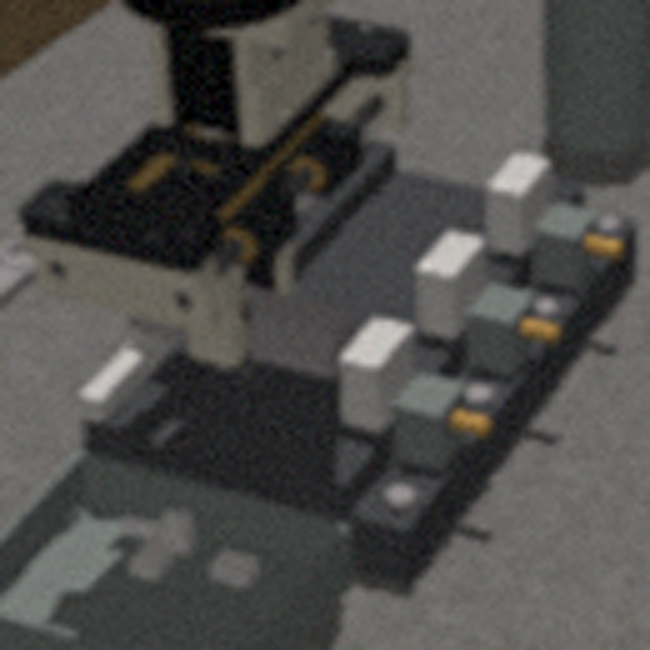

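Request:
apply_moves(slide=[[0,0,0.015],[0.04,0,0],[0.04,0,0],[0.04,0,0],[0,0,0],[0,0,0]], turn=[[0,0,0],[0,0,0],[0,0,0],[0,0,0],[0,0,0],[0,0,0]], jaw=[1,1,1,1,1,1])

```text
time_s: 16.6
tcp_pos: [0.6281, 0.0677, 0.077]
eef_rot: [180.0, 0.2, -175.5]
contact_force: [6.0, -0.5, -6.9]
gripper_width: 0.0215
```

```bash
python3 go.py F -4 75 75.5 184.5
```

```text
t 16.6 tcp [0.6281 0.0677 0.077 ] fix mm [ 3.8 75.2] yaw 184.52 w 0.0215 F [ 6.  -0.5 -6.9]
tgt [0.6203 0.067  0.0755] slide(in tgt yaw)/0.1: [ 0.078 -0.002  0.015] turn/1.5: [0.0003 0.0024 0.0002]
```

Request:
apply_moves(slide=[[0.04,0,0],[0.04,0,0],[0,0,0],[0,0,0]], turn=[[0,0,0],[0,0,0],[0,0,0],[0,0,0]], jaw=[1,1,1,1])

```text
time_s: 17.0
tcp_pos: [0.6213, 0.0673, 0.0773]
eef_rot: [180.0, 0.3, -175.5]
contact_force: [10.1, -1.6, -8.3]
gripper_width: 0.0217
```

```bash
python3 go.py F -4 75 61 184.5; python3 snap.py 12; python3 - <<'E'
from ov import *
s=load("/tmp/side12.npz"); crop(s,200,330,170,300,5,"pics/s12.png")
t=load("/tmp/top12.npz"); crop(t,200,400,120,300,4,"pics/t12.png")
E
```

```text
t 17.0 tcp [0.6213 0.0673 0.0773] fix mm [-3.  75.3] yaw 184.54 w 0.0217 F [10.1 -1.6 -8.3]
tgt [0.6203 0.067  0.061 ] slide(in tgt yaw)/0.1: [ 0.01  -0.003  0.163] turn/1.5: [0.0005 0.0039 0.0004]
17.0 [0.6213 0.0673 0.0773] [ 179.96    0.34 -175.46] [10.1 -1.6 -8.3] 0.0217
```

View pics/s12.png

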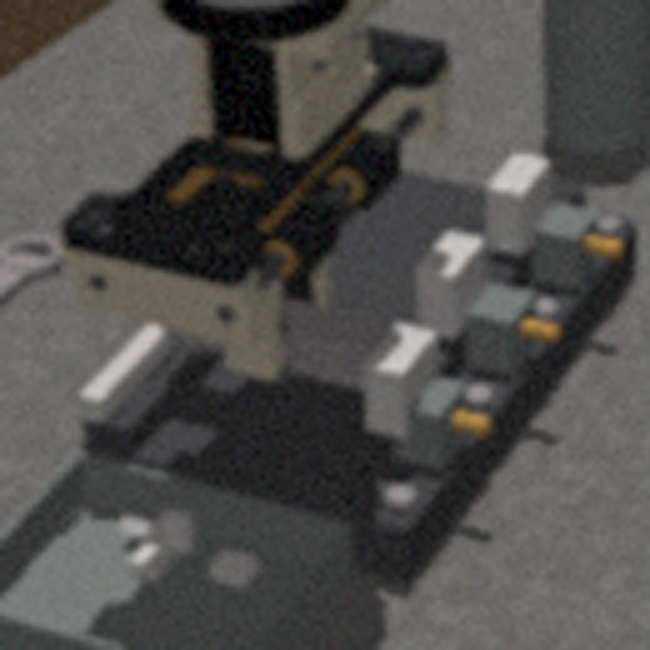

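View pics/t12.png

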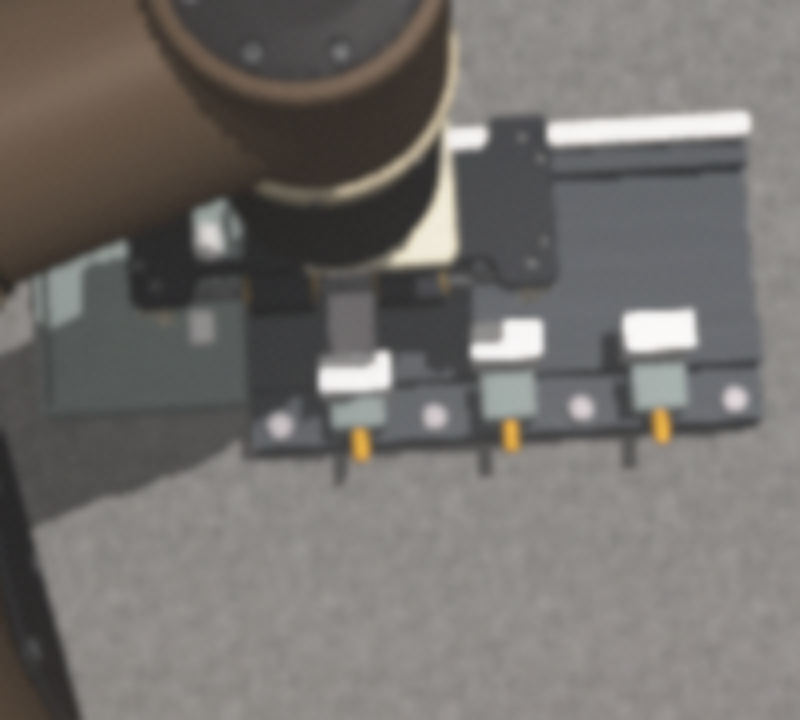

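Request:
apply_moves(slide=[[0,0,0.05],[0,0,0.05],[0,0,0.04],[0,0,0],[0,0,0]], turn=[[0,0,0],[0,0,0],[0,0,0],[0,0,0],[0,0,0]], jaw=[1,1,1,1,1])

```text
time_s: 17.6
tcp_pos: [0.6223, 0.068, 0.0643]
eef_rot: [179.9, 0.5, -175.4]
contact_force: [9.2, 0.9, -3.1]
gripper_width: 0.0215
```

```bash
python3 go.py F 2 75 61 184.5
```

```text
t 17.6 tcp [0.6223 0.068  0.0643] fix mm [-1.9 75.9] yaw 184.56 w 0.0215 F [ 9.2  0.9 -3.1]
tgt [0.6263 0.0674 0.061 ] slide(in tgt yaw)/0.1: [-0.039 -0.009  0.033] turn/1.5: [0.0009 0.0053 0.0007]
```

Request:
apply_moves(slide=[[0,0,0.02],[0,0,0.01],[0,0,0],[0,0,0]], turn=[[0,0,0],[0,0,0],[0,0,0],[0,0,0]], jaw=[1,1,1,1])

```text
time_s: 18.0
tcp_pos: [0.6227, 0.0681, 0.0618]
eef_rot: [179.9, 0.5, -175.4]
contact_force: [10.2, 0.2, 0.9]
gripper_width: 0.0215
```

```bash
python3 go.py F 2 75 61 184.5
```

```text
t 18.0 tcp [0.6227 0.0681 0.0618] fix mm [-1.5 75.9] yaw 184.57 w 0.0215 F [10.2  0.2  0.9]
tgt [0.6263 0.0674 0.061 ] slide(in tgt yaw)/0.1: [-0.035 -0.009  0.008] turn/1.5: [0.0009 0.0058 0.0008]
```

Request:
apply_moves(slide=[[0,0,0.01],[-0.03,0,0],[-0.02,0,0],[0,0,0],[0,0,0]], turn=[[0,0,0],[0,0,0],[0,0,0],[0,0,0],[0,0,0]], jaw=[1,1,1,1,1])

```text
time_s: 18.5
tcp_pos: [0.6268, 0.0684, 0.0609]
eef_rot: [179.9, 0.4, -175.4]
contact_force: [5.6, 1.4, 4.7]
gripper_width: 0.0216
```

```bash
python3 go.py F 2 75 61 184.5; python3 snap.py 13; python3 - <<'E'
from ov import *
s=load("/tmp/side13.npz"); crop(s,200,330,170,300,5,"pics/s13.png")
t=load("/tmp/top13.npz"); crop(t,200,400,120,300,4,"pics/t13.png")
E
```

```text
t 18.5 tcp [0.6268 0.0684 0.0609] fix mm [ 2.6 75.9] yaw 184.56 w 0.0216 F [5.6 1.4 4.7]
tgt [0.6263 0.0674 0.061 ] slide(in tgt yaw)/0.1: [ 0.006 -0.009 -0.001] turn/1.5: [0.0008 0.0048 0.0007]
18.5 [0.6268 0.0684 0.0609] [ 179.93    0.41 -175.44] [5.6 1.4 4.7] 0.0216
```

View pics/s13.png

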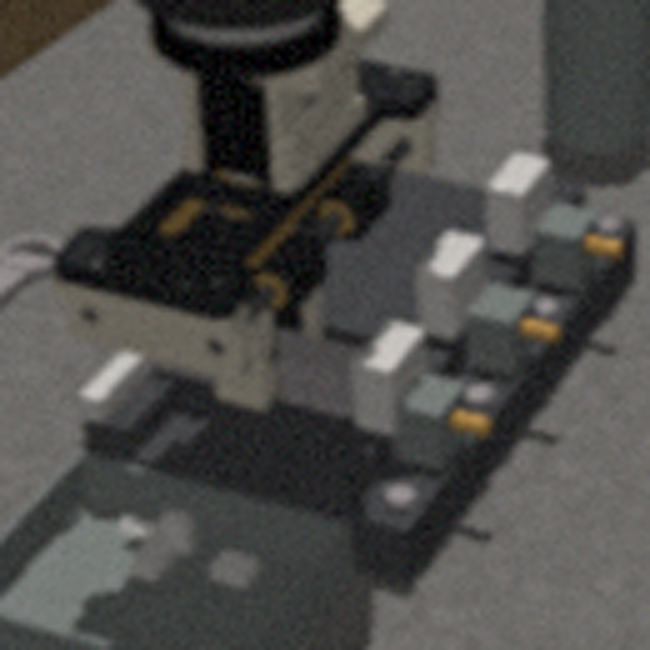

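View pics/t13.png

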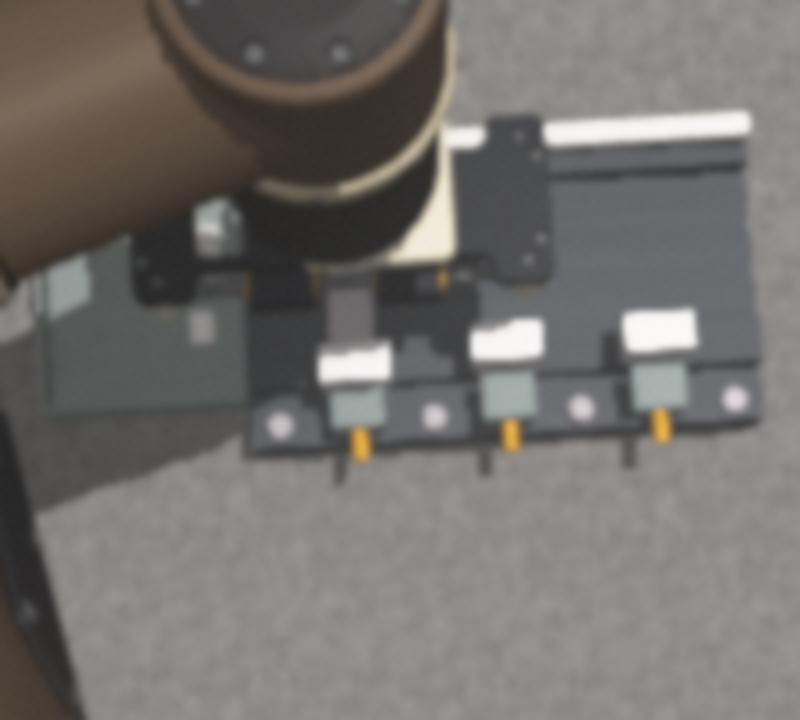

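Request:
apply_moves(slide=[[-0.015,0,0],[0,0,0],[0,0,0]], turn=[[0,0,0],[0,0,0],[0,0,0]], jaw=[1,1,1])

```text
time_s: 18.9
tcp_pos: [0.6269, 0.0683, 0.0608]
eef_rot: [179.9, 0.3, -175.5]
contact_force: [0.1, 2.7, 10.0]
gripper_width: 0.0215
```

Request:
apply_moves(slide=[[-0.015,0,0],[0,0,0],[0,0,0]], turn=[[0,0,0],[0,0,0],[0,0,0]], jaw=[1,1,1])

```text
time_s: 19.2
tcp_pos: [0.6269, 0.0683, 0.0608]
eef_rot: [180.0, 0.1, -175.5]
contact_force: [-6.8, 4.1, 14.2]
gripper_width: 0.0217
```

Request:
apply_moves(slide=[[0,0,0],[0,0,0],[0,0,0],[0,0,-0.2],[0,0,-0.4],[0,0,-0.4],[0,0,0]], turn=[[0,0,0],[0,0,0],[0,0,0],[0,0,0],[0,0,0],[0,0,0],[0,0,0]], jaw=[0.45,0.45,0.45,0.45,0.45,0.45,0.45])

```text
time_s: 19.9
tcp_pos: [0.6297, 0.068, 0.1643]
eef_rot: [179.9, 0.5, -175.5]
contact_force: [0.5, 0.0, -0.3]
gripper_width: 0.0485
```

```bash
python3 snap.py 14; python3 bl.py /tmp/top14.npz; python3 go.py .4656 -.2402 .161 152.8; python3 - <<'E'
from ov import *
F=fr(FO,FY)
it=[(R4(F,-.048,.052,.064,.086,.066),(0,0,255))]
s=load("/tmp/side14.npz"); draw(s,it,(200,330,170,300),5,"pics/s14.png")
t=load("/tmp/top14.npz"); draw(t,it,(200,400,120,300),4,"pics/t14.png")
E
```

```text
19.9 [0.6297 0.068  0.1643] [ 179.93    0.52 -175.46] [ 0.5  0.  -0.3] 0.0485
px [193. 185.] 478 xy [0.6259 0.261 ] yaw 157.4 dims [0.0677 0.0494]
t 20.0 tcp [0.6269 0.0675 0.1593] fix mm [ 2.6 75. ] yaw 184.47 w 0.0483 F [ 0.4 -0.9  0. ]
tgt [ 0.4656 -0.2402  0.161 ] slide(in tgt yaw)/0.1: [ 0.028 -3.474 -0.017] turn/1.5: [0.0009 0.0012 0.3684]
```

View pics/s14.png

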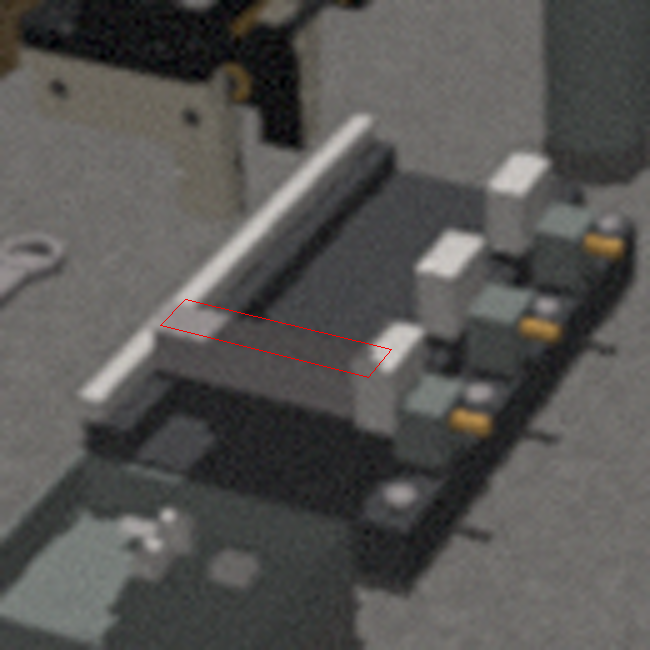

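View pics/t14.png

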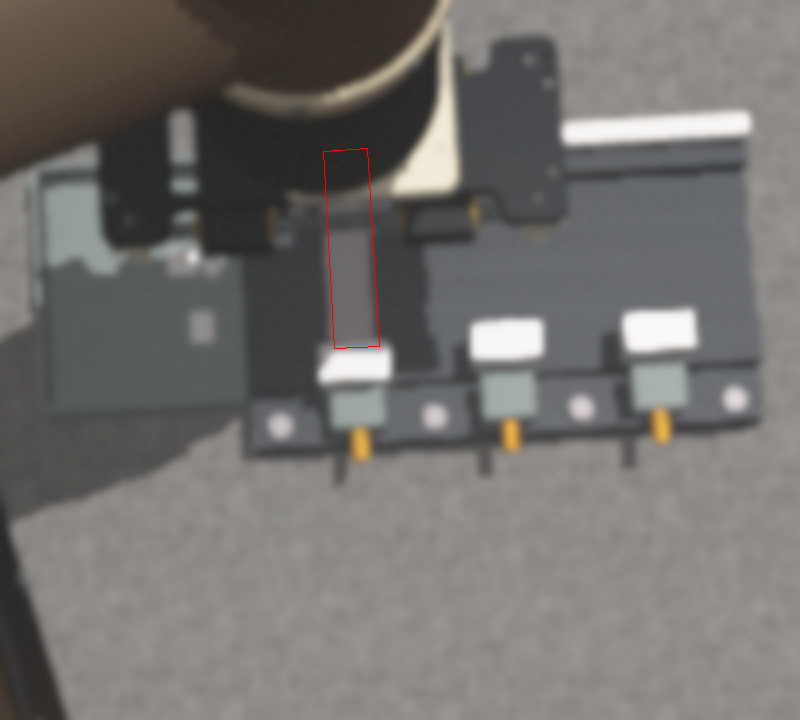

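```bash
python3 - <<'E'
from ov import *
s=load("/tmp/side14.npz"); t=load("/tmp/top14.npz")
a=cv2.resize(t["pixels"],(400,300));b=cv2.resize(s["pixels"],(400,300)); cv2.imwrite("pics/f14.png",np.hstack([a,b]))
E
```

```text
(no output)
```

View pics/f14.png

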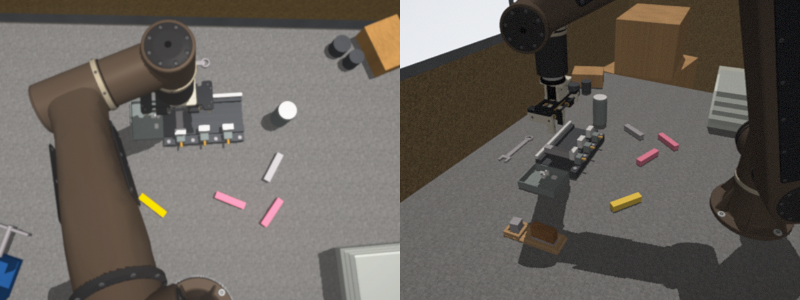

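```bash
sed -i 's/gr>135/gr>float(sys.argv[2] if len(sys.argv)>2 else 135)/' bl.py; for k in 145 155 160; do python3 bl.py /tmp/top14.npz $k; done
```

```text
px [364. 150.] 400 xy [ 0.7055 -0.0894] yaw 94.9 dims [0.0964 0.0211]
px [460. 175.] 764 xy [ 0.6562 -0.2886] yaw 56.6 dims [0.0572 0.0562]
px [438. 267.] 680 xy [ 0.4648 -0.2408] yaw 153.6 dims [0.103  0.0276]
px [364. 151.] 336 xy [ 0.7039 -0.0887] yaw 94.5 dims [0.0987 0.0149]
px [460. 176.] 734 xy [ 0.656 -0.288] yaw 63.8 dims [0.0556 0.0555]
px [438. 267.] 595 xy [ 0.4655 -0.24  ] yaw 152.5 dims [0.1014 0.0242]
px [364. 151.] 325 xy [ 0.7038 -0.0885] yaw 94.5 dims [0.0977 0.0146]
px [460. 176.] 718 xy [ 0.6559 -0.2881] yaw 171.7 dims [0.0553 0.0545]
px [438. 267.] 576 xy [ 0.4656 -0.2399] yaw 152.5 dims [0.1009 0.0235]
```

Request:
apply_moves(slide=[[0,0,0],[0,0,0],[0,0,0],[0,0,0],[0,-0.43,0],[0,-0.43,0],[0,-0.43,0],[0,-0.43,0]], turn=[[0,0,0.0922],[0,0,0.0922],[0,0,0.0922],[0,0,0.0922],[0,0,0],[0,0,0],[0,0,0],[0,0,0]], jaw=[0.45,0.45,0.45,0.45,0.45,0.45,0.45,0.45])

```text
time_s: 20.8
tcp_pos: [0.546, -0.0868, 0.1566]
eef_rot: [-179.9, -0.1, 152.8]
contact_force: [0.5, -0.3, -0.0]
gripper_width: 0.0484
```

Request:
apply_moves(slide=[[0,-0.43,0],[0,-0.43,0],[0,-0.43,0.1],[0,-0.43,0.3],[0,0,0.2],[0,0,0]], turn=[[0,0,0],[0,0,0],[0,0,0],[0,0,0],[0,0,0],[0,0,0]], jaw=[0.45,0.45,0.45,0.45,0.45,0.45])

```text
time_s: 21.4
tcp_pos: [0.4666, -0.2373, 0.096]
eef_rot: [-179.9, -0.4, 152.6]
contact_force: [-1.0, -0.3, -0.0]
gripper_width: 0.0487
```

```bash
python3 go.py .4656 -.2401 .05 152.7; python3 snap.py 15; python3 - <<'E'
from ov import *
s=load("/tmp/side15.npz"); crop(s,300,460,130,280,4,"pics/s15.png")
t=load("/tmp/top15.npz"); crop(t,200,480,140,320,2.8,"pics/t15.png")
E
```

```text
t 21.4 tcp [ 0.4666 -0.2373  0.096 ] fix mm [-181.1 -216.2] yaw 152.61 w 0.0487 F [-1.  -0.3 -0. ]
tgt [ 0.4656 -0.2401  0.05  ] slide(in tgt yaw)/0.1: [-0.004 -0.03   0.46 ] turn/1.5: [-0.0013 -0.0047 -0.0011]
21.4 [ 0.4666 -0.2373  0.096 ] [-179.88   -0.4   152.61] [-1.  -0.3 -0. ] 0.0487
```

View pics/s15.png

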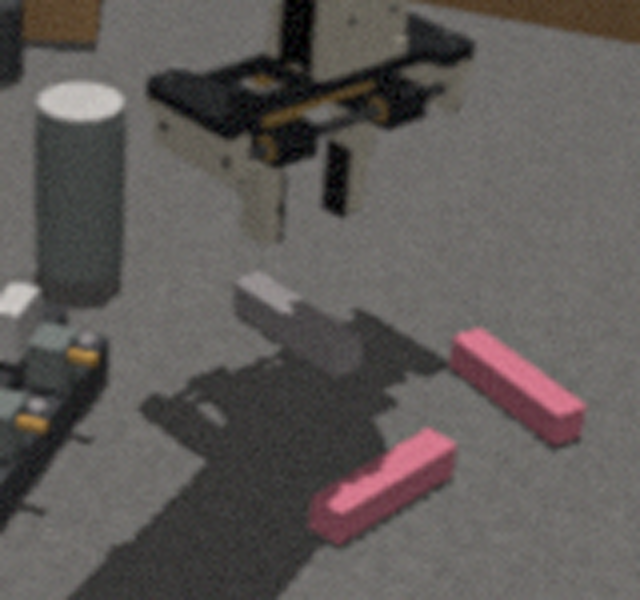

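View pics/t15.png

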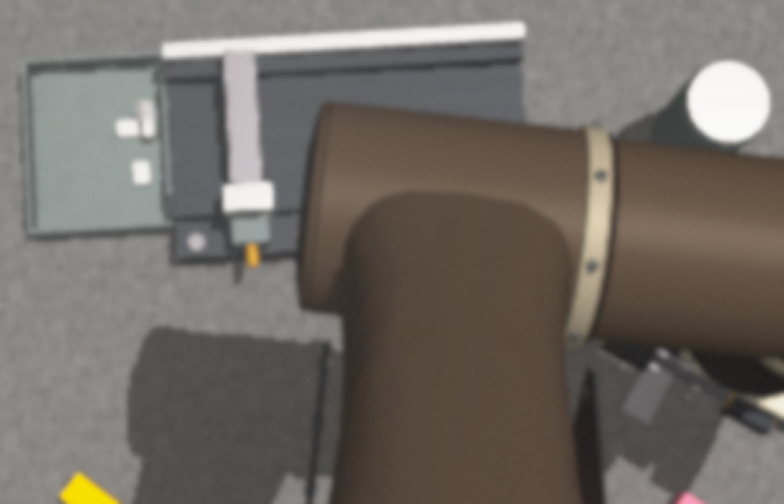

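Request:
apply_moves(slide=[[0,-0.02,0.25],[0,0,0.3],[0,0,0.18],[0,0,0],[0,0,0]], turn=[[0,0,0],[0,0,0],[0,0,0],[0,0,0],[0,0,0]], jaw=[0.45,0.45,0.45,0.45,0.45])

```text
time_s: 22.0
tcp_pos: [0.4704, -0.238, 0.0276]
eef_rot: [-180.0, 0.0, 152.9]
contact_force: [-1.1, -0.2, 0.1]
gripper_width: 0.0484
```

```bash
python3 go.py .4656 -.2401 .017 152.7
```

```text
t 22.0 tcp [ 0.4704 -0.238   0.0276] fix mm [-177.4 -217.3] yaw 152.89 w 0.0484 F [-1.1 -0.2  0.1]
tgt [ 0.4656 -0.2401  0.017 ] slide(in tgt yaw)/0.1: [ 0.033 -0.04   0.106] turn/1.5: [-0.      0.0005  0.0022]
```

Request:
apply_moves(slide=[[0.033,-0.04,0.05],[0,0,0.05],[0,0,0],[0,0,0]], turn=[[0,0,0],[0,0,0],[0,0,0],[0,0,0]], jaw=[0.45,0.45,0.45,0.45])

```text
time_s: 22.4
tcp_pos: [0.4646, -0.2406, 0.0169]
eef_rot: [180.0, 0.0, 152.8]
contact_force: [0.5, 0.6, 0.2]
gripper_width: 0.0481
```

```bash
python3 go.py .4656 -.2401 .017 152.7
```

```text
t 22.4 tcp [ 0.4646 -0.2406  0.0169] fix mm [-183.4 -219.4] yaw 152.78 w 0.0481 F [0.5 0.6 0.2]
tgt [ 0.4656 -0.2401  0.017 ] slide(in tgt yaw)/0.1: [-0.006  0.009 -0.001] turn/1.5: [0.0001 0.0002 0.001 ]
```

Request:
apply_moves(slide=[[0,0,0],[0,0,0],[0,0,0],[0,0,0],[0,0,0]], turn=[[0,0,0],[0,0,0],[0,0,0],[0,0,0],[0,0,0]], jaw=[1,1,1,1,1], newtons=50)

```text
time_s: 22.9
tcp_pos: [0.4647, -0.2405, 0.0167]
eef_rot: [180.0, 0.0, 152.8]
contact_force: [0.1, 1.2, 0.1]
gripper_width: 0.0215
```

```bash
python3 go.py F 12 -75 117 184.5
```

```text
t 22.9 tcp [ 0.4647 -0.2405  0.0167] fix mm [-183.2 -219.3] yaw 152.79 w 0.0215 F [0.1 1.2 0.1]
tgt [ 0.648  -0.0813  0.117 ] slide(in tgt yaw)/0.1: [-1.952  1.443 -1.003] turn/1.5: [ 1.000e-04  3.000e-04 -3.689e-01]
```

Request:
apply_moves(slide=[[0,0,-0.3],[0,0,-0.4],[0,0,-0.3],[0,0,0],[0,0.45,0],[0,0.45,0],[-0.3,0.35,0],[-0.45,0.19,0]], turn=[[0,0,-0.0922],[0,0,-0.0922],[0,0,-0.0922],[0,0,-0.0922],[0,0,0],[0,0,0],[0,0,0],[0,0,0]], jaw=[1,1,1,1,1,1,1,1])

```text
time_s: 23.7
tcp_pos: [0.526, -0.089, 0.1168]
eef_rot: [180.0, -0.1, -175.5]
contact_force: [1.8, -0.1, -1.9]
gripper_width: 0.0218
```

Request:
apply_moves(slide=[[-0.45,0,0],[-0.45,0,0],[-0.3,0,0],[0,0,0],[0,0,0],[0,0,0]], turn=[[0,0,0],[0,0,0],[0,0,0],[0,0,0],[0,0,0],[0,0,0]], jaw=[1,1,1,1,1,1])

```text
time_s: 24.3
tcp_pos: [0.6463, -0.0819, 0.1158]
eef_rot: [180.0, -0.1, -175.5]
contact_force: [0.2, -0.4, -3.9]
gripper_width: 0.0215
```

```bash
python3 go.py F 12 -75 78 184.5; python3 snap.py 16; python3 - <<'E'
from ov import *
s=load("/tmp/side16.npz"); crop(s,200,350,150,310,4,"pics/s16.png")
t=load("/tmp/top16.npz"); crop(t,200,480,120,300,2.8,"pics/t16.png")
E
```

```text
t 24.3 tcp [ 0.6463 -0.0819  0.1158] fix mm [ 10.2 -75.4] yaw 184.46 w 0.0215 F [ 0.2 -0.4 -3.9]
tgt [ 0.648  -0.0813  0.078 ] slide(in tgt yaw)/0.1: [-0.018  0.004  0.378] turn/1.5: [ 0.0001 -0.0015 -0.0005]
24.3 [ 0.6463 -0.0819  0.1158] [ 1.7999e+02 -1.2000e-01 -1.7554e+02] [ 0.2 -0.4 -3.9] 0.0215
```

View pics/s16.png

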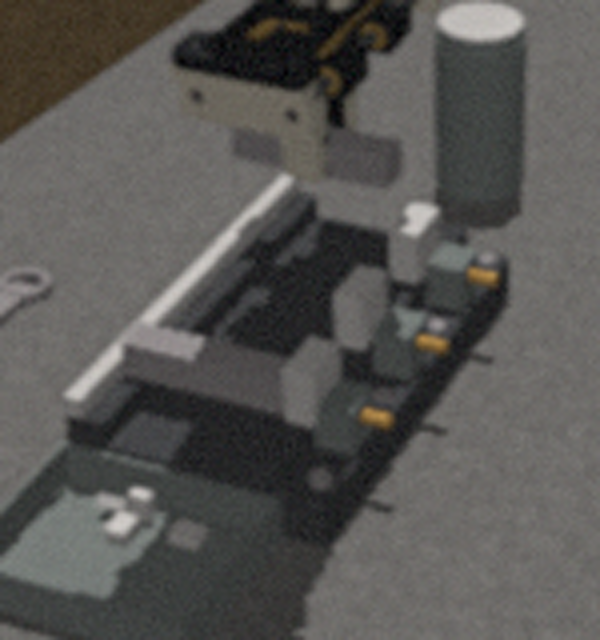

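View pics/t16.png

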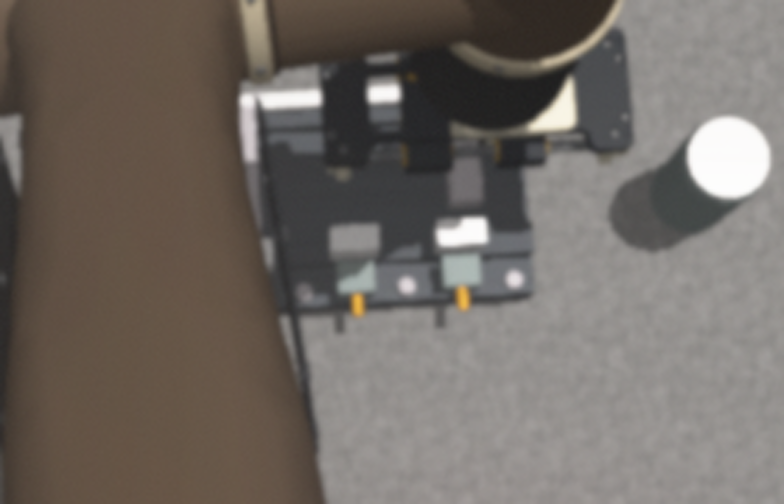

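Request:
apply_moves(slide=[[-0.03,0,0],[0,0,0.15],[0,0,0.15],[0,0,0.08],[0,0,0],[0,0,0]], turn=[[0,0,0],[0,0,0],[0,0,0],[0,0,0],[0,0,0],[0,0,0]], jaw=[1,1,1,1,1,1])

```text
time_s: 25.0
tcp_pos: [0.6505, -0.0816, 0.0781]
eef_rot: [-180.0, -0.1, -175.5]
contact_force: [0.2, 0.6, -3.4]
gripper_width: 0.0215
```

```bash
python3 go.py F 4 -75 77 184.5
```

```text
t 25.0 tcp [ 0.6505 -0.0816  0.0781] fix mm [ 14.4 -75.5] yaw 184.49 w 0.0215 F [ 0.2  0.6 -3.4]
tgt [ 0.6401 -0.082   0.077 ] slide(in tgt yaw)/0.1: [0.104 0.005 0.011] turn/1.5: [-0.0002 -0.0006 -0.0001]
```

Request:
apply_moves(slide=[[0,0,0.01],[0.04,0,0],[0.04,0,0],[0.03,0,0],[0,0,0],[0,0,0]], turn=[[0,0,0],[0,0,0],[0,0,0],[0,0,0],[0,0,0],[0,0,0]], jaw=[1,1,1,1,1,1])

```text
time_s: 25.6
tcp_pos: [0.6409, -0.0822, 0.0783]
eef_rot: [-180.0, 0.2, -175.5]
contact_force: [5.8, -0.3, -5.6]
gripper_width: 0.0215
```

```bash
python3 go.py F -4 -75 77 184.5
```

```text
t 25.6 tcp [ 0.6409 -0.0822  0.0783] fix mm [  4.8 -75.3] yaw 184.5 w 0.0215 F [ 5.8 -0.3 -5.6]
tgt [ 0.6321 -0.0826  0.077 ] slide(in tgt yaw)/0.1: [0.088 0.003 0.013] turn/1.5: [-0.      0.0018  0.    ]
```

Request:
apply_moves(slide=[[0.04,0,0],[0.045,0,0],[0,0,0],[0,0,0]], turn=[[0,0,0],[0,0,0],[0,0,0],[0,0,0]], jaw=[1,1,1,1])

```text
time_s: 26.0
tcp_pos: [0.6338, -0.0827, 0.0786]
eef_rot: [-180.0, 0.3, -175.5]
contact_force: [8.6, -0.9, -8.1]
gripper_width: 0.0216
```

```bash
python3 go.py F -4 -75 61 184.5
```

```text
t 26.0 tcp [ 0.6338 -0.0827  0.0786] fix mm [ -2.3 -75.3] yaw 184.53 w 0.0216 F [ 8.6 -0.9 -8.1]
tgt [ 0.6321 -0.0826  0.061 ] slide(in tgt yaw)/0.1: [0.017 0.003 0.176] turn/1.5: [-0.0001  0.0036  0.0003]
```

Request:
apply_moves(slide=[[0.015,0,0],[0,0,0.05],[0,0,0.05],[0,0,0.04],[0,0,0],[0,0,0]], turn=[[0,0,0],[0,0,0],[0,0,0],[0,0,0],[0,0,0],[0,0,0]], jaw=[1,1,1,1,1,1])

```text
time_s: 26.6
tcp_pos: [0.6333, -0.0827, 0.0655]
eef_rot: [-180.0, 0.4, -175.4]
contact_force: [8.4, 0.1, -3.2]
gripper_width: 0.0217
```

```bash
python3 go.py F 2 -75 61 184.5; python3 snap.py 17; python3 - <<'E'
from ov import *
s=load("/tmp/side17.npz"); crop(s,200,350,150,310,4,"pics/s17.png")
E
```

```text
t 26.6 tcp [ 0.6333 -0.0827  0.0655] fix mm [ -2.8 -75.2] yaw 184.55 w 0.0217 F [ 8.4  0.1 -3.2]
tgt [ 0.6381 -0.0821  0.061 ] slide(in tgt yaw)/0.1: [-0.048  0.002  0.045] turn/1.5: [-0.0002  0.0047  0.0006]
26.6 [ 0.6333 -0.0827  0.0655] [-179.98    0.41 -175.45] [ 8.4  0.1 -3.2] 0.0217
```

View pics/s17.png

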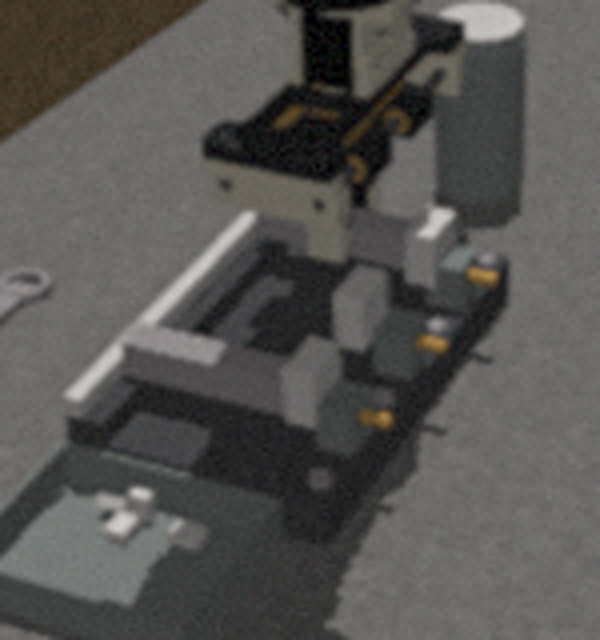

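No resistance on the way down (Fz −3.2 is only the weight), so keep lowering to the rails.

Request:
apply_moves(slide=[[0,0,0.02],[0,0,0.015],[0,0,0],[0,0,0]], turn=[[0,0,0],[0,0,0],[0,0,0],[0,0,0]], jaw=[1,1,1,1])

```text
time_s: 27.1
tcp_pos: [0.6337, -0.0827, 0.0624]
eef_rot: [-180.0, 0.4, -175.4]
contact_force: [8.8, -0.1, -1.0]
gripper_width: 0.0215
```

Request:
apply_moves(slide=[[0,0,0.01],[0,0,0],[0,0,0]], turn=[[0,0,0],[0,0,0],[0,0,0]], jaw=[1,1,1])

```text
time_s: 27.4
tcp_pos: [0.6338, -0.0827, 0.0616]
eef_rot: [-180.0, 0.5, -175.4]
contact_force: [9.6, 0.4, 0.7]
gripper_width: 0.0216
```

Now back in +x onto the fixed bar.

Request:
apply_moves(slide=[[0,0,0.01],[-0.03,0,0],[-0.02,0,0],[0,0,0],[0,0,0]], turn=[[0,0,0],[0,0,0],[0,0,0],[0,0,0],[0,0,0]], jaw=[1,1,1,1,1])

```text
time_s: 27.9
tcp_pos: [0.6372, -0.0825, 0.0607]
eef_rot: [-180.0, 0.3, -175.4]
contact_force: [2.4, 1.9, 5.7]
gripper_width: 0.0215
```

Request:
apply_moves(slide=[[-0.015,0,0],[0,0,0],[0,0,0]], turn=[[0,0,0],[0,0,0],[0,0,0]], jaw=[1,1,1])

```text
time_s: 28.2
tcp_pos: [0.6372, -0.0825, 0.0607]
eef_rot: [-180.0, 0.2, -175.5]
contact_force: [-2.2, 2.9, 11.4]
gripper_width: 0.0216
```

```bash
python3 go.py F 2 -75 61 184.5
```

```text
t 28.2 tcp [ 0.6372 -0.0825  0.0607] fix mm [  1.1 -75.3] yaw 184.54 w 0.0216 F [-2.2  2.9 11.4]
tgt [ 0.6381 -0.0821  0.061 ] slide(in tgt yaw)/0.1: [-0.009  0.003 -0.003] turn/1.5: [-0.0003  0.0018  0.0004]
```

Against the bar (position stopped, force reversed). A touch more, then release and lift.

Request:
apply_moves(slide=[[-0.01,0,0],[0,0,0],[0,0,0],[0,0,0],[0,0,0],[0,0,-0.2],[0,0,-0.4],[0,0,-0.4]], turn=[[0,0,0],[0,0,0],[0,0,0],[0,0,0],[0,0,0],[0,0,0],[0,0,0],[0,0,0]], jaw=[1,1,0.45,0.45,0.45,0.45,0.45,0.45])

```text
time_s: 29.0
tcp_pos: [0.6364, -0.0828, 0.1583]
eef_rot: [-180.0, -0.2, -175.5]
contact_force: [1.1, -0.3, 0.3]
gripper_width: 0.0484
```

Request:
apply_moves(slide=[[0.4,0,-0.3],[0.4,0,0],[0.4,-0.3,0],[0.4,-0.4,0],[0,-0.4,0],[0,-0.4,0],[0,-0.4,0],[0,0,0]], turn=[[0,0,0],[0,0,0],[0,0,0],[0,0,0],[0,0,0],[0,0,0],[0,0,0],[0,0,0]], jaw=[0.45,0.45,0.45,0.45,0.45,0.45,0.45,0.45])

```text
time_s: 29.8
tcp_pos: [0.4964, -0.2832, 0.1876]
eef_rot: [-180.0, -0.1, -175.7]
contact_force: [-1.1, 1.2, -0.8]
gripper_width: 0.0481
```

```bash
python3 snap.py 18; python3 - <<'E'
from ov import *
F=fr(FO,FY)
S=fr((0.4763,0.3724),2.7)
it=[(R4(F,-.048,.052,k*.075-.011,k*.075+.011,.066),(0,0,255)) for k in(-1,1)]+[(R4(F,-.066,-.048,k*.075-.017,k*.075+.017,.078),(0,255,0)) for k in(-1,1)]+[(R4(S,-.034,.034,-.012,.012,.052),(0,255,0)),(R4(S,-.039,.039,-.017,.017,.016),(0,0,255))]
t=load("/tmp/top18.npz"); s=load("/tmp/side18.npz")
draw(t,it,(110,400,130,300),2.7,"pics/t18.png"); crop(t,110,400,130,300,2.7,"pics/t18c.png"); crop(s,150,360,150,410,2.3,"pics/s18.png")
E
```

```text
29.8 [ 0.4964 -0.2832  0.1876] [-1.7997e+02 -6.0000e-02 -1.7571e+02] [-1.1  1.2 -0.8] 0.0481
```

View pics/t18.png

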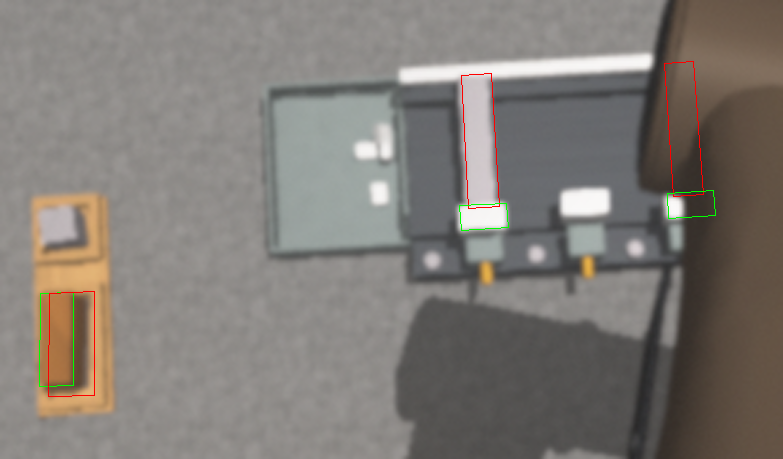

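View pics/s18.png

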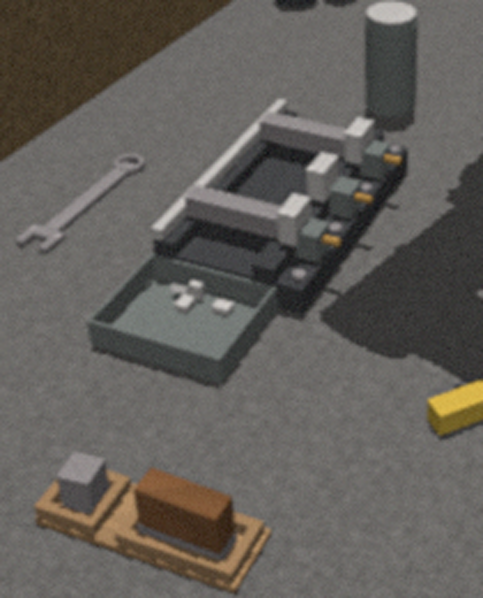

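Request:
apply_moves(slide=[[0.2,-0.4,-0.1],[0.2,-0.4,0],[0.2,-0.4,0],[0.2,-0.4,0],[0.2,-0.4,0],[0,0,0]], turn=[[0,0,0],[0,0,0],[0,0,0],[0,0,0],[0,0,0],[0,0,0]], jaw=[0.45,0.45,0.45,0.45,0.45,0.45])

```text
time_s: 30.5
tcp_pos: [0.4109, -0.4894, 0.1975]
eef_rot: [180.0, -0.1, -175.7]
contact_force: [-0.9, -0.1, -0.5]
gripper_width: 0.0483
```

```bash
python3 snap.py 19; python3 - <<'E'
from ov import *
F=fr(FO,FY)
t=load("/tmp/top19.npz"); s=load("/tmp/side19.npz")
it=[(R4(F,-.048,.052,k*.075-.011,k*.075+.011,.066),(0,0,255)) for k in(-1,1)]+[(R4(F,-.066,-.048,k*.075-.017,k*.075+.017,.078),(0,255,0)) for k in(-1,1)]
draw(t,it,(200,400,130,300),4,"pics/t19.png"); crop(t,200,275,155,230,7,"pics/t19c.png"); crop(s,185,280,255,325,8,"pics/s19c.png")
a=cv2.imread("pics/t19c.png");b=cv2.imread("pics/s19c.png")
a=cv2.resize(a,(400,400));b=cv2.resize(b,(400,295)); h=np.zeros((400,800,3),np.uint8);h[:,:400]=a;h[:295,400:]=b;cv2.imwrite("pics/tray19.png",h)
f=np.radians(FY);Rf=np.array([[np.cos(f),np.sin(f)],[-np.sin(f),np.cos(f)]])
for n,c in(("top",t),("side",s)):
    W=world(c); g=c["pixels"].astype(int).mean(2); P=(W[...,:2]-FO)@Rf.T
    m=(abs(P[...,0])<.06)&(P[...,1]>.136)&(P[...,1]<.232)&(g>(165))&(c["depth"]>0)
    k,l,st,ce=cv2.connectedComponentsWithStats(m.astype(np.uint8))
    for i in range(1,k):
        if st[i,4]>8: q=l==i; print(n,ce[i].round(),st[i,4],"fix",(P[q].mean(0)*1e3).round(),"z med/max",np.nanmedian(W[q][:,2]).round(4),np.percentile(W[q][:,2],95).round(4))
g=t["pixels"];hsv=cv2.cvtColor(g,cv2.COLOR_BGR2HSV)
for thr in(125,140,150):
  o=(hsv[...,0]<22)&(hsv[...,1]>thr); m=blob(o,134,258)
  if m is not None: print("scr",rect(t,m,.052))
for p in[(132,255),(134,262)]: print(world(t)[p[1],p[0]])
gr=g.astype(int).mean(2)
for u,v in[(288,208),(326,205),(364,202)]:
    m=blob(gr>190,u,v); 
    if m is not None:
        ce,y,d=rect(t,m,.078); print("jaw",((ce-FO)@Rf.T*1e3).round(1),d.round(4))
E
```

```text
30.5 [ 0.4109 -0.4894  0.1975] [ 1.7999e+02 -7.0000e-02 -1.7568e+02] [-0.9 -0.1 -0.5] 0.0483
top [249. 183.] 114 fix [ 16. 156.] z med/max 0.0102 0.0174
top [250. 201.] 59 fix [-21. 156.] z med/max 0.0076 0.0116
side [235. 273.] 9 fix [ 12. 150.] z med/max 0.0191 0.0221
side [230. 280.] 23 fix [ 16. 165.] z med/max 0.0102 0.0115
side [246. 282.] 25 fix [-18. 157.] z med/max 0.0102 0.0119
scr (array([0.4828204 , 0.36915264], dtype=float32), np.float64(172.29877051574783), array([0.08374868, 0.03038888]))
scr (array([0.47642872, 0.3720427 ], dtype=float32), np.float64(-176.7878640882651), array([0.06504779, 0.02280241]))
scr (array([0.47690102, 0.3724531 ], dtype=float32), np.float64(-177.2176807985414), array([0.06322638, 0.01906548]))
[0.47617009 0.36956552 0.0512001 ]
[0.46241735 0.3648364  0.05134646]
jaw [-56.6  76.1] [0.0325 0.0173]
jaw [-50.7   1.2] [0.0323 0.0167]
jaw [-41.3 -73.9] [0.0666 0.0243]
```

View pics/t19.png

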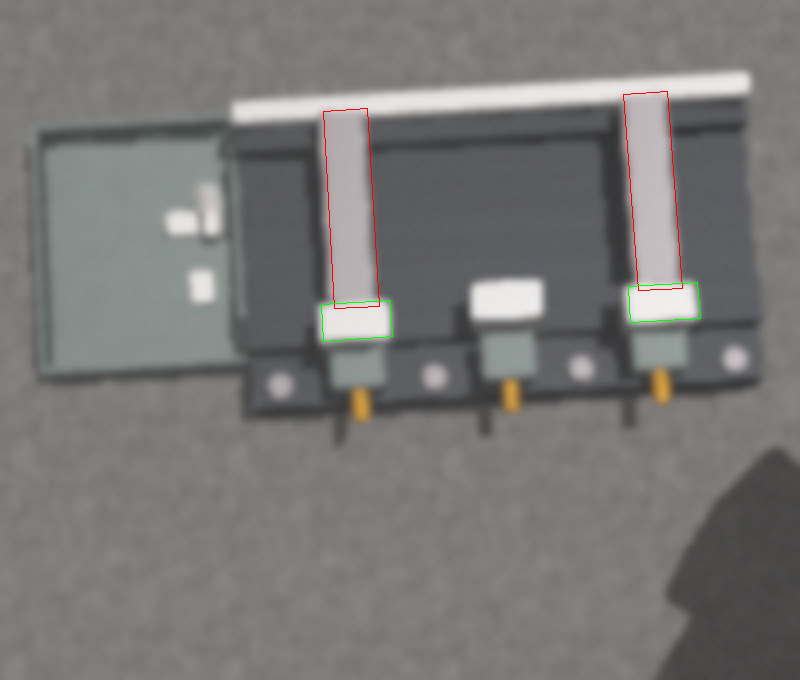

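View pics/tray19.png

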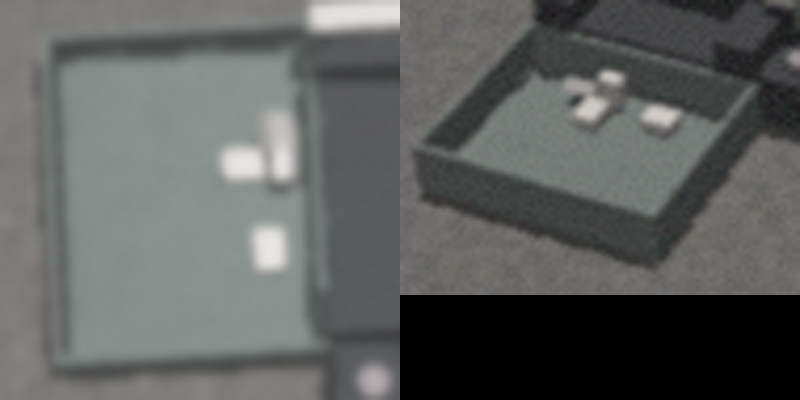

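```bash
python3 - <<'E'
from plant import r
print(r.close_job())
E
```

```text
the job is handed in; nothing more can be done
None
```

I finished the job and handed it in at about 30.6 s of the 210 s allowed; no verdict was reported.

**What I did:** I swept the 4 chips I could see down the channel into the tray with the scraper block. The scraper then went back into its long pocket. The two grey blanks went into stations 3 and 1. At each station I pushed the jaw back about 12 mm, lowered the blank onto the rails, brought it against the fixed bar, and only then let go. I saw no third grey blank in any picture; the pink and yellow bars were left alone.

**Last checks:**
- **Chips:** All 4 are in the tray and the channel is empty. One leans on another, with its top about 22 mm above the bench, so its centre is still below the 25 mm limit.
- **Blanks:** Both match the seat outlines in the top view, square to the rails and in the middle of their jaws.
- **Jaws:** Station 3's jaw measured about 5.5–6 mm open. Station 1's jaw blob merged with its blank and could not be measured separately. Its overlay matches a 6 mm opening.
- **Scraper:** It stands upright about 1 mm from the pocket middle. Its top is at 51–52 mm, so it is fully down.
- **Bystanders:** The can and setting block look unmoved, and the arm was clear of everything.

**What disagreed:** The side camera sits about 1–2 pixels off the top camera. I used the top camera, and contact forces during each placing agreed with it.

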